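# Pair the clay cups rim to rim on their firing discs

### The arm

A 6-joint arm with a two-finger parallel gripper is mounted at the origin on a cart in front of the work surface, level with it; the furniture and walls round the work are solid. World frame = base frame: x ahead of the robot, y to its left, z up, the work surface at z = 0. Lengths are in m, angles in degrees, forces in N, time in s.
With the tool pointing down it reaches from about 0.375 to 0.9 m from the base axis. Payload 3.1 kg.
Tool frame: the origin (TCP) lies where the fingers leave the gripper's body, on its centre line; the fingertips stand bot.tips_ahead ahead of it and the grasp point (between the pads) lies 51 mm ahead of it (bot.tips_ahead is the distance from the TCP to the fingertips, in m); z points along the fingers, x is the direction in which the jaws open and shut, and the axes are right-handed (so a half turn about z gives the same grasp; the last joint's range is limited). The gripper opens to 87 mm and grips with 3 to 60 N. Pads are 19 mm wide; open, the fingers measure 117 mm over their backs; the gripper's body (75 mm by 190 mm) begins 51 mm behind the grasp point.
Start: joints at [-77.321, 30.224, 82.088, -0, 67.689, -10.227], TCP at [0.243, -0.576, 0.292] pointing down, gripper open.
Joint ranges: [-176.69, 176.69], [-43.24, 126.21], [12.49, 139.97], [-82, 262], [0, 151.66], [-163.58, 163.58]. Speed limits (degrees/s): [159.86, 159.86, 180, 180, 180, 180].

### API

Orientations are given as a 3x3 rotation matrix whose columns are the frame's x, y, z axes.
In Python, from rig import bot, vision, nets gives the robot as it stands.
- The arm moves only by the tool play_rows, never from a script. Its argument "series" is a list of rows, each an object of numbers: "tx", "ty", "tz": the shift along the world's x, y, z as a fraction of full scale; "turn": the turn about the world's z as a fraction of full scale. A call has 1 to 10 rows; each row shifts and turns the commanded pose from where the row before left it; what a row does not reach is not made up. Full scale, the value 1, is 0.8 m for a shift and 60 degrees for a turn. A row lasts 1/10 s, in which the tool goes at most 50 mm and 8.59 degrees, less where a joint would pass 70% of its speed; a pose out of reach is approached as far as the arm can. A call with a number of a shift or a turn outside -1 to 1 is refused whole. A call with a gripper value outside its range is refused whole. "gripper" is the opening, from 0 (shut) to 1 (fully open), set as the call begins (left out, the last holds). The fingers move at their own pace and stop on an object; the grip force is fixed at half the most. Time passes only in rows, so rows that do not move let the fingers close. It gives the time, the measured TCP pose, the force and the opening at its end, in the units of the state.
- bot.read_state(): the state, without advancing time (a new reading comes with each control period).
- vision.capture(name): name is "scene" or "top" or "wrist"; returns a dict with "pixels" (400x640x3 uint8, blue, green, red), "fx", "fy", "cx", "cy" (pixels), "extrinsics" (4x4, takes a point from camera to world coordinates). Camera axes: x right, y down, z forward; pixel columns grow to the right and rows downward; lengths in m; the calibration is good to about 2 mm. A picture is of the moment at which its call begins. There is no depth.
- bot.hand_in(): hands the job in, once; it reports no verdict.
Trained networks look in a picture, given as the dict that the camera call returned (one of the last four; its "shot" number tells which), for a name from the list of things; names that differ only in an ending like _2 or _b are one class to them, and where a whole thing is asked for, a point or a joint stands for the part that bears it (a point fixed in the world has none). Each returns a list of dicts, best first, with "confidence" (0 to 1); they miss things now and then, are a little off and sometimes report something else, mostly with a low value. They report only what shows in the picture. A call takes as long as a camera call. They do not tell look-alikes from the thing itself.
- nets.look_for(picture, query): "at" ([column, row] as shares, 0 to 1, of the picture: columns of its width, rows of its height, amid what is visible of it).
- nets.masks_of(picture, query): "region" (400x640 bool, what is visible of it) and "at" ([column, row] as shares, 0 to 1, of the picture: columns of its width, rows of its height, amid what is visible of it).
The state is a dict: "time_s": time; "joint_positions": joint angles; "qvel": joint speeds; "tau": joint torques, N m; "position": TCP position; "tcp_rot": TCP orientation; "force": force on the tool from outside, world axes, zero at the start; "moment": the same for the moment, N m; "opening": opening from 0.0 (shut) to 1.0 (fully open).
Only numpy, scipy, OpenCV 4.12 (cv2) and the standard library are available. Lean on these libraries where they do the work, as an engineer would, in place of code of your own. Each camera call takes 0.05 s, during which the arm holds its last target.

### The job

Set the four plain clay cups up for the kiln, paired rim to rim: on the middle of the large firing disc put the wide cup that stands upright, and on top of it the other wide cup, mouth-down, so that the two rims meet squarely all round. Do the same with the two narrow cups on the small disc, and leave everything else where it stands.

Things in the scene. Friction and masses are not known exactly. Their poses are not given: they have to be found in the camera images.
- wide_upright: The wide cup standing mouth-up: 66 mm across the rim, 51 mm across the foot, 56 mm tall (low and wide), straight wall widening evenly from foot to rim, 7 mm thick up to a flat rim, hollow, about 0.13 kg. Its origin is the centre of the underside of its foot and its z axis points to the mouth, that is up. Colour: plain reddish-brown fired clay, no handle. Stands on the banding wheel (the large round pale turntable, fixed, 302 mm across, top at z = 0.038) at the start.
- wide_inverted: The wide cup standing mouth-down, the same shape: 66 mm across the rim, 51 mm across the foot, 56 mm tall (low and wide), straight wall widening evenly from foot to rim, 7 mm thick up to a flat rim, hollow, about 0.13 kg. Its origin is the centre of the underside of its foot, which is now uppermost; its z axis points to the mouth, that is DOWN. Same clay. Stands on its rim on the table (z = 0) at the start.
- narrow_upright: The narrow cup standing mouth-up: 52 mm across the rim, 42 mm across the foot, 72 mm tall (tall and narrow), straight wall widening evenly from foot to rim, 6 mm thick up to a flat rim, hollow, about 0.11 kg. Its origin is the centre of the underside of its foot and its z axis points to the mouth, that is up. Colour: plain reddish-brown fired clay, no handle. Stands on the banding wheel (the large round pale turntable, fixed, 302 mm across, top at z = 0.038) at the start.
- narrow_inverted: The narrow cup standing mouth-down, the same shape: 52 mm across the rim, 42 mm across the foot, 72 mm tall (tall and narrow), straight wall widening evenly from foot to rim, 6 mm thick up to a flat rim, hollow, about 0.11 kg. Its origin is the centre of the underside of its foot, which is now uppermost; its z axis points to the mouth, that is DOWN. Same clay. Stands on its rim on the table (z = 0) at the start.
- disc_large: Large firing disc, a flat brown-grey ceramic disc 110 mm across and 10 mm thick, fixed on the table. Origin at the centre of its underside, z up; its top is 10 mm above that.
- disc_small: Small firing disc, the same but 80 mm across and 10 mm thick, fixed on the table. Origin at the centre of its underside, z up; its top is 10 mm above that.
- lidded_jar: Bystander: closed jar with a pale screw cap, 54 mm across, 82 mm tall, standing on the banding wheel among the cups. Origin at the centre of its underside. Leave it where it is.
- black_lid_pot: Bystander: small white pot with a black lid, 52 mm across, 43 mm tall, on the table. Origin at the centre of its underside. Leave it where it is.
Mind the look-alikes: they are no part of the job. Leave any green or yellow look-alike of the narrow_inverted alone.

How it is judged:
By the outcome, as a careful person would: the job done as asked, in the order asked, and still so for the second after the job is handed in, with the robot touching nothing.
It also fails if it takes over 120 s, if anything falls off the work surface, if the arm or the gripper's body presses on something with over 40 N, if the wrist force passes 120 N, or if a joint passes its speed limit or range.

## Working session

There is one attempt and no reset: what is moved stays moved. The work goes in short steps, Python scripts to look and compute and a tool call to move; the robot and the scene stay as the last step left them, time stands still between calls to the robot, and variables do not carry over. Pictures are saved under pics/ and viewed, and the job is handed in when it is done.

Besides the shell and the picture viewer there is one more tool, called after ">>>" as a command line: name --argument value ..., lists and objects as JSON in quotes. play_rows: Moves the arm, as the interface text tells. Shift numbers are shares of 0.8 m and turn numbers shares of 60 degrees, none past 1 either way. Its arguments: {"type":"object","properties":{"series":{"type":"array"},"gripper":{"type":"number"}},"required":["series"]}

```bash
mkdir -p pics; ls
python3 - <<'E'
from rig import bot, vision, nets
import cv2
s=bot.read_state();print(s['time_s'],s['position'],s['tcp_rot'],s['opening'],bot.tips_ahead)
for n in ['scene','top']:
    p=vision.capture(n);cv2.imwrite(f'pics/{n}0.png',p['pixels']);print(n,p['fx'],p['cx'],p['cy'],p['extrinsics'])
    for q in ['wide_upright','wide_inverted','narrow_upright','narrow_inverted','disc_large','disc_small','lidded_jar','black_lid_pot']:
        print(q,[( [round(d['at'][0]*640),round(d['at'][1]*400)],round(d['confidence'],2)) for d in nets.look_for(p,q)])
E
```

```text
pics
0.0 [ 0.24316099 -0.57511189  0.29126076] [[ 3.89255142e-01 -9.21129849e-01 -4.85625965e-04]
 [-9.21127384e-01 -3.89255244e-01  2.16724668e-03]
 [-2.18534806e-03 -3.96288540e-04 -9.99997534e-01]] 0.9973770198437053 0.0697
scene 519.9812097097922 317.5390155929888 203.53475290480176 [[-0.57968322 -0.39036922  0.71524767 -0.50177988]
 [-0.81477061  0.28929951 -0.50244865  0.8259466 ]
 [-0.01078032 -0.87402384 -0.48576344  0.80743223]
 [ 0.          0.          0.          1.        ]]
wide_upright [([311, 203], 0.93)]
wide_inverted []
narrow_upright [([313, 231], 0.77)]
narrow_inverted [([338, 178], 0.79), ([330, 193], 0.73), ([373, 209], 0.63)]
disc_large [([375, 191], 0.8)]
disc_small [([330, 194], 0.39)]
lidded_jar [([265, 213], 0.68)]
black_lid_pot [([239, 280], 0.57)]
top 388.795385516308 314.6160809253637 195.90438021088087 [[ 0.02728404 -0.99449356  0.10118369  0.45699059]
 [-0.99960341 -0.02784925 -0.00417736  0.05540703]
 [ 0.00697225 -0.10102959 -0.99485899  1.16106372]
 [ 0.          0.          0.          1.        ]]
wide_upright [([304, 186], 0.81)]
wide_inverted [([407, 234], 0.67)]
narrow_upright [([270, 231], 0.69), ([193, 232], 0.64)]
narrow_inverted [([369, 145], 0.78), ([370, 206], 0.68), ([349, 173], 0.48)]
disc_large [([408, 174], 0.87), ([249, 180], 0.3), ([302, 184], 0.15)]
disc_small [([349, 246], 0.89)]
lidded_jar [([252, 179], 0.62)]
black_lid_pot [([195, 232], 0.76)]
```

View pics/scene0.png

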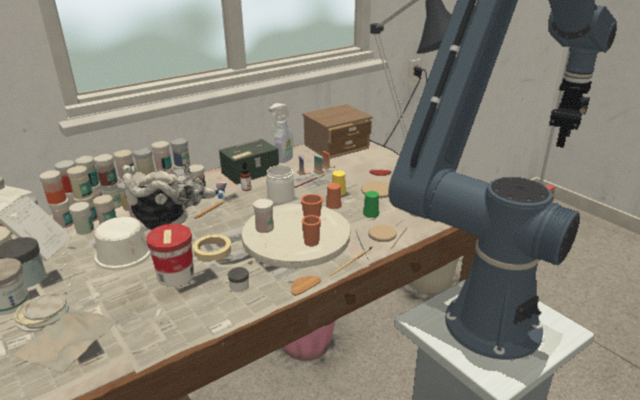

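View pics/top0.png

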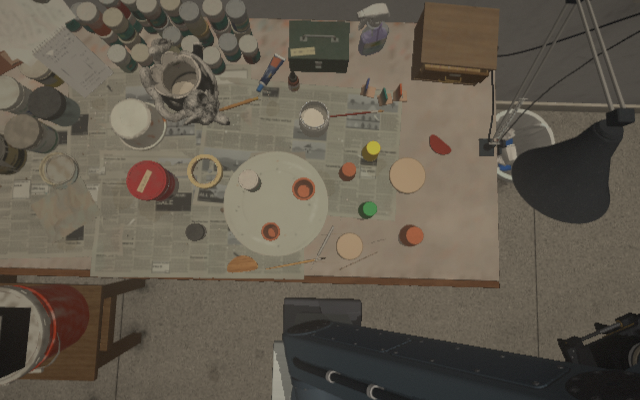

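Run:
```python
import cv2
a=cv2.imread('pics/top0.png')[120:280,170:450];cv2.imwrite('pics/topc.png',cv2.resize(a,(784,448),interpolation=cv2.INTER_CUBIC))
a=cv2.imread('pics/scene0.png')[140:300,200:420];cv2.imwrite('pics/scenec.png',cv2.resize(a,(770,560),interpolation=cv2.INTER_CUBIC))
```

```text
(no output)
```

View pics/topc.png

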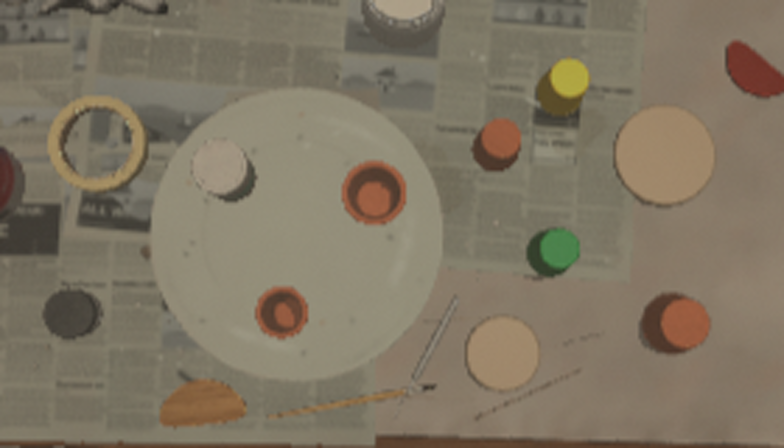

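View pics/scenec.png

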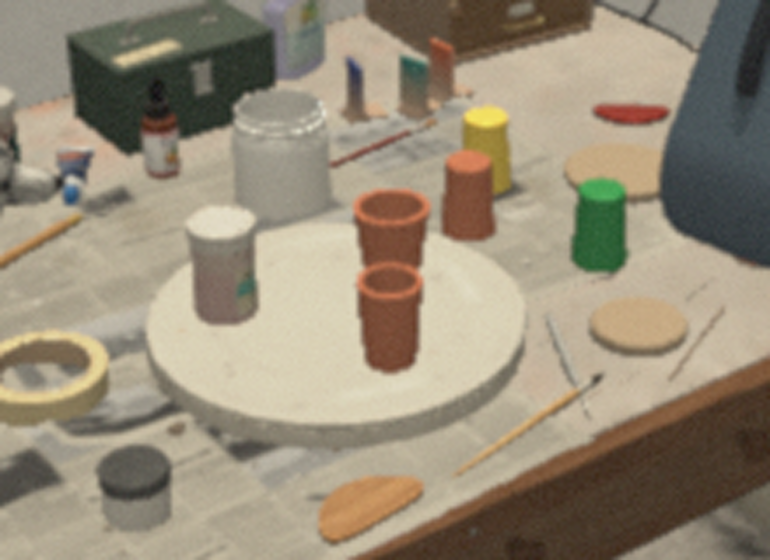

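Top picture: clay cups are wide_upright (304,188), narrow_upright (270,231), wide_inverted (413,235) and narrow_inverted (349,171). The yellow cup (372,150) and green cup (369,209) are look-alikes to leave alone, because the job asks for plain clay. The enlarged crop confirms this. Next I fit model silhouettes to get the poses.

```bash
cat > h.py <<'E'
from rig import bot, vision, nets
import numpy as np, cv2
from scipy.optimize import minimize
def proj(p,P):
    T=np.linalg.inv(p['extrinsics']);c=np.c_[P,np.ones(len(P))]@T.T
    return np.c_[p['fx']*c[:,0]/c[:,2]+p['cx'],p['fy']*c[:,1]/c[:,2]+p['cy']]
def frust(x,y,z0,h,r0,r1):
    t=np.linspace(0,2*np.pi,72,endpoint=False);cs=np.c_[np.cos(t),np.sin(t)]
    return np.vstack([np.c_[x+r*cs[:,0],y+r*cs[:,1],np.full(72,z)] for r,z in ((r0,z0),(r1,z0+h))])
def ray(p,u,z):
    d=p['extrinsics'][:3,:3]@[(u[0]-p['cx'])/p['fx'],(u[1]-p['cy'])/p['fy'],1];o=p['extrinsics'][:3,3]
    return (o+d*(z-o[2])/d[2])[:2]
S={'wide_upright':(.038,.056,.0255,.033),'wide_inverted':(0,.056,.033,.0255),'narrow_upright':(.038,.072,.021,.026),'narrow_inverted':(0,.072,.026,.021),'disc_large':(0,.01,.055,.055),'disc_small':(0,.01,.04,.04),'lidded_jar':(.038,.082,.027,.027),'black_lid_pot':(0,.043,.026,.026)}
K=8
def fit(p,mask,spec,xy0):
    ys,xs=np.nonzero(mask);o=np.array([max(xs.min()-8,0),max(ys.min()-8,0)]);e=np.array([xs.max()+9,ys.max()+9])
    m=cv2.resize(mask[o[1]:e[1],o[0]:e[0]].astype(np.uint8),None,fx=K,fy=K,interpolation=cv2.INTER_NEAREST)
    def f(q):
        pts=((proj(p,frust(*q,*spec))-o+.5)*K)
        im=np.zeros_like(m);cv2.fillConvexPoly(im,cv2.convexHull(np.round(pts).astype(np.int32)),1)
        return (im!=m).sum()/(m.sum())
    best=minimize(f,xy0,method='Nelder-Mead',options=dict(initial_simplex=np.array(xy0)+np.array([[0,0],[.01,0],[0,.01]]),xatol=1e-4,fatol=1e-4))
    return best.x,best.fun
def clay(p):
    h=cv2.cvtColor(p['pixels'],cv2.COLOR_BGR2HSV);return ((h[...,0]<13)|(h[...,0]>172))&(h[...,1]>95)&(h[...,2]>35)
def comp(m,u,r=4):
    n,l=cv2.connectedComponents(m.astype(np.uint8));u=np.round(u).astype(int)
    w=l[u[1]-r:u[1]+r+1,u[0]-r:u[0]+r+1];w=w[w>0]
    if not len(w): return None
    k=(l==np.bincount(w).argmax()).astype(np.uint8)
    c,_=cv2.findContours(k,cv2.RETR_EXTERNAL,cv2.CHAIN_APPROX_NONE);o=np.zeros_like(k);cv2.drawContours(o,c,-1,1,-1);return o>0
E
python3 - <<'E'
from h import *
p=vision.capture('top');s=vision.capture('scene');img=cv2.resize(p['pixels'],None,fx=1,fy=1)
at={'wide_upright':(304,188),'wide_inverted':(413,235),'narrow_upright':(270,231),'narrow_inverted':(349,171)}
sat={'wide_upright':(311,203),'narrow_upright':(312,231),'narrow_inverted':(334,196)}
for n,u in at.items():
    r=fit(p,comp(clay(p),u),S[n],ray(p,u,.06));print(n,'top',r)
    if n in sat:
        m=comp(clay(s),sat[n]);print('   scene',m.sum(),fit(s,m,S[n],r[0]))
for n in ['disc_large','disc_small','lidded_jar','black_lid_pot']:
    m=nets.masks_of(p,n)[0];u=np.array(m['at'])*[640,400];print(n,u,fit(p,m['region'],S[n],ray(p,u,.03)))
    l=[d for d in nets.masks_of(s,n)]
    if l: print('   scene',fit(s,l[0]['region'],S[n],ray(s,np.array(l[0]['at'])*[640,400],.03)))
print('yellow',ray(p,(372,149),.07),'green',ray(p,(369,208),.07))
E
```

```text
wide_upright top (array([0.58546697, 0.08377147]), np.float64(0.09455030487804877))
   scene 858 (array([0.58179435, 0.08619695]), np.float64(0.5189393939393939))
wide_inverted top (array([ 0.46582955, -0.23510442]), np.float64(0.0924968671679198))
narrow_upright top (array([0.46569413, 0.16811495]), np.float64(0.10477941176470588))
   scene 858 (array([0.55522819, 0.10542001]), np.float64(0.44961028554778554))
narrow_inverted top (array([ 0.64845272, -0.04361318]), np.float64(0.16273340248962656))
   scene 316 (array([ 0.65261013, -0.04552145]), np.float64(0.23170490506329114))
disc_large [404.096 175.08 ] (array([ 0.64701812, -0.22279571]), np.float64(0.03267574487895717))
disc_small [347.008 245.68 ] (array([ 0.43063199, -0.05488188]), np.float64(0.09845183486238532))
   scene (array([ 0.43034368, -0.05330773]), np.float64(0.09847092245989304))
lidded_jar [249.28 178.92] (array([0.60586109, 0.23372295]), np.float64(0.13118224932249323))
   scene (array([0.60678547, 0.23226195]), np.float64(0.09182931893687708))
black_lid_pot [194.496 232.6  ] (array([0.45946131, 0.39484097]), np.float64(0.07887380191693291))
   scene (array([0.45967831, 0.39304858]), np.float64(0.10628980891719746))
yellow [ 0.70727841 -0.10948289] green [ 0.53803676 -0.10312266]
```

>>> play_rows --series '[{"tx": 0.0285, "ty": 0.0545, "turn": -0.0382}, {"tx": 0.0285, "ty": 0.0545, "turn": -0.0382}, {"tx": 0.0285, "ty": 0.0545, "turn": -0.0382}, {"tx": 0.0285, "ty": 0.0545, "turn": -0.0382}, {"tx": 0.0285, "ty": 0.0545, "turn": -0.0382}, {"tx": 0.0285, "ty": 0.0545, "turn": -0.0382}, {"tx": 0.0285, "ty": 0.0545, "turn": -0.0382}, {"tx": 0.0285, "ty": 0.0545, "turn": -0.0382}, {"tx": 0.0285, "ty": 0.0545, "turn": -0.0382}, {"tx": 0.0285, "ty": 0.0545, "turn": -0.0382}]' --gripper 1

```text
invalid input
```

>>> play_rows --series '[{"tx": 0.0285, "ty": 0.0545}, {"tx": 0.0285, "ty": 0.0545}, {"tx": 0.0285, "ty": 0.0545}, {"tx": 0.0285, "ty": 0.0545}, {"tx": 0.0285, "ty": 0.0545}, {}]'

```text
invalid input
```

Run:
```python
from h import *
s=bot.read_state();print(s['time_s'],s['position'],s['tcp_rot'][:,0],s['force'],s['joint_positions'])
p=vision.capture('wrist');cv2.imwrite('pics/w1.png',p['pixels'])
print([(n['at'],n['confidence']) for n in nets.look_for(p,'wide_upright')])
print(proj(p,np.array([[*ray(p,(320,200),0.038),.038],[.5855,.0838,.094]])))
m=comp(clay(p),proj(p,np.array([[.5855,.0838,.06]]))[0],20)
if m is not None: print(m.sum(),fit(p,m,S['wide_upright'],(.5855,.0838)))
```

```text
1.4 [ 0.24326682 -0.57567885  0.29225722] [ 3.89221743e-01 -9.21144090e-01 -2.58696978e-05] [ 0.18975436 -1.13757569 -0.36789609] [-7.73225973e+01  3.02225513e+01  8.20879542e+01 -8.00986454e-04
  6.76908670e+01 -1.02283759e+01]
[]
[[  320.           200.        ]
 [ -928.3455661  -1254.15181949]]
```

View pics/w1.png

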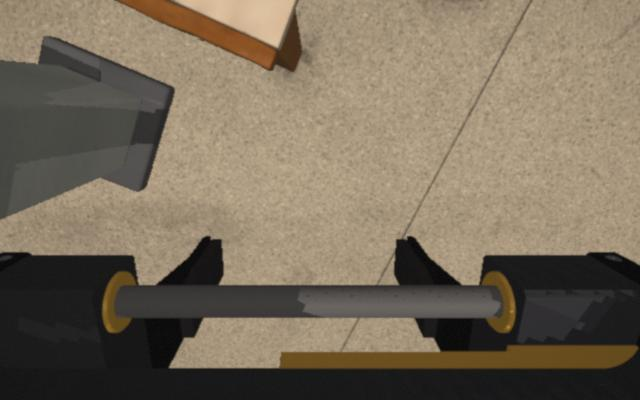

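The wrist picture still shows only floor and the fingers: the moves were refused, so the arm hasn't moved. Every row probably needs all four keys.

>>> play_rows --series '[{"tx": 0.0285, "ty": 0.0545, "tz": 0, "turn": -0.0382}, {"tx": 0.0285, "ty": 0.0545, "tz": 0, "turn": -0.0382}, {"tx": 0.0285, "ty": 0.0545, "tz": 0, "turn": -0.0382}, {"tx": 0.0285, "ty": 0.0545, "tz": 0, "turn": -0.0382}, {"tx": 0.0285, "ty": 0.0545, "tz": 0, "turn": -0.0382}, {"tx": 0.0285, "ty": 0.0545, "tz": 0, "turn": -0.0382}, {"tx": 0.0285, "ty": 0.0545, "tz": 0, "turn": -0.0382}, {"tx": 0.0285, "ty": 0.0545, "tz": 0, "turn": -0.0382}, {"tx": 0.0285, "ty": 0.0545, "tz": 0, "turn": -0.0382}, {"tx": 0.0285, "ty": 0.0545, "tz": 0, "turn": -0.0382}]' --gripper 1

```text
time_s: 2.5
position: [0.4721, -0.1379, 0.2926]
tcp_rot: [[-0.002, -1.0, 0.001], [-1.0, 0.002, -0.0], [0.0, -0.001, -1.0]]
force: [1.1, -0.2, 0.5]
opening: 0.996
```

>>> play_rows --series '[{"tx": 0.0284, "ty": 0.0554, "tz": 0, "turn": 0}, {"tx": 0.0284, "ty": 0.0554, "tz": 0, "turn": 0}, {"tx": 0.0284, "ty": 0.0554, "tz": 0, "turn": 0}, {"tx": 0.0284, "ty": 0.0554, "tz": 0, "turn": 0}, {"tx": 0.0284, "ty": 0.0554, "tz": 0, "turn": 0}, {"tx": 0, "ty": 0, "tz": 0, "turn": 0}]'

```text
time_s: 3.1
position: [0.5871, 0.0872, 0.2925]
tcp_rot: [[0.006, -1.0, 0.004], [-1.0, -0.006, 0.002], [-0.002, -0.004, -1.0]]
force: [0.2, 0.6, -0.7]
opening: 0.999
```

Run:
```python
from h import *
s=bot.read_state();print(s['time_s'],s['position'],s['tcp_rot'][:,0],s['force'],s['joint_positions'])
p=vision.capture('wrist');cv2.imwrite('pics/w1.png',p['pixels'])
print([(n['at'],n['confidence']) for n in nets.look_for(p,'wide_upright')])
print(proj(p,np.array([[.5855,.0838,.094]])),p['extrinsics'][:3,3])
m=comp(clay(p),proj(p,np.array([[.5855,.0838,.06]]))[0],20)
if m is not None: print(m.sum(),fit(p,m,S['wide_upright'],(.5855,.0838)))
```

```text
3.1 [0.58714677 0.08722252 0.29247602] [ 0.00620596 -0.99997867 -0.00203583] [ 0.16092102  0.575648   -0.67776892] [-2.37917535 27.69959317 86.85892529  0.13951208 65.23420546 87.20724919]
[([0.4897, 0.4692], 0.88), ([0.9006, 0.6185], 0.26)]
[[315.00152296 190.99515958]] [0.66803787 0.08932543 0.38561607]
4258 (array([0.58705308, 0.08545797]), np.float64(0.06427239901362142))
```

View pics/w1.png

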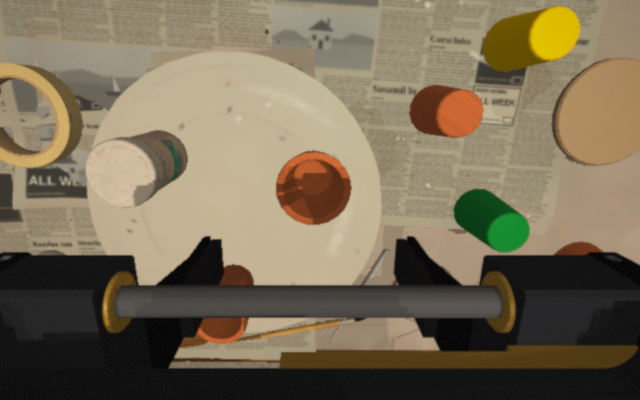

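The wrist picture shows wide_upright at (313,188), agreeing with the top fit to 2 mm. Going down to grip it.

>>> play_rows --series '[{"tx": 0.001, "ty": 0.001, "tz": -0.05, "turn": 0}, {"tx": 0, "ty": 0, "tz": -0.05, "turn": 0}, {"tx": 0, "ty": 0, "tz": -0.05, "turn": 0}, {"tx": 0, "ty": 0, "tz": -0.03, "turn": 0}, {"tx": 0, "ty": 0, "tz": -0.0225, "turn": 0}, {"tx": 0, "ty": 0, "tz": 0, "turn": 0}, {"tx": 0, "ty": 0, "tz": 0, "turn": 0}]'

```text
time_s: 3.9
position: [0.5855, 0.0813, 0.1305]
tcp_rot: [[-0.002, -1.0, -0.001], [-1.0, 0.002, -0.0], [0.0, 0.001, -1.0]]
force: [0.6, 0.2, 0.5]
opening: 0.997
```

>>> play_rows --series '[{"tx": 0, "ty": 0, "tz": 0, "turn": 0}, {"tx": 0, "ty": 0, "tz": 0, "turn": 0}, {"tx": 0, "ty": 0, "tz": 0, "turn": 0}, {"tx": 0, "ty": 0, "tz": 0, "turn": 0}, {"tx": 0, "ty": 0, "tz": 0, "turn": 0}, {"tx": 0, "ty": 0, "tz": 0, "turn": 0}]' --gripper 0

```text
time_s: 4.5
position: [0.586, 0.0829, 0.1311]
tcp_rot: [[-0.0, -1.0, 0.001], [-1.0, 0.0, 0.0], [-0.0, -0.001, -1.0]]
force: [-0.7, 1.3, 5.2]
opening: 0.713
```

>>> play_rows --series '[{"tx": 0, "ty": 0, "tz": 0.02, "turn": 0}, {"tx": 0, "ty": 0, "tz": 0.05, "turn": 0}, {"tx": 0, "ty": 0, "tz": 0.05, "turn": 0}, {"tx": 0, "ty": 0, "tz": 0.03, "turn": 0}, {"tx": 0, "ty": 0, "tz": 0, "turn": 0}]'

```text
time_s: 5.0
position: [0.5877, 0.0827, 0.2538]
tcp_rot: [[0.0, -1.0, 0.008], [-1.0, -0.0, -0.001], [0.001, -0.008, -1.0]]
force: [1.3, 0.7, -0.9]
opening: 0.712
```

>>> play_rows --series '[{"tx": 0.006, "ty": -0.02, "tz": 0, "turn": 0}, {"tx": 0.01, "ty": -0.05, "tz": 0, "turn": 0}, {"tx": 0.01, "ty": -0.05, "tz": 0, "turn": 0}, {"tx": 0.01, "ty": -0.05, "tz": 0, "turn": 0}, {"tx": 0.01, "ty": -0.05, "tz": 0, "turn": 0}, {"tx": 0.01, "ty": -0.05, "tz": 0, "turn": 0}, {"tx": 0.01, "ty": -0.05, "tz": 0, "turn": 0}, {"tx": 0.01, "ty": -0.05, "tz": 0, "turn": 0}, {"tx": 0, "ty": -0.0125, "tz": 0, "turn": 0}, {"tx": 0, "ty": 0, "tz": 0, "turn": 0}]'

```text
time_s: 6.0
position: [0.6451, -0.226, 0.2472]
tcp_rot: [[-0.004, -1.0, -0.004], [-1.0, 0.004, 0.002], [-0.002, 0.004, -1.0]]
force: [0.1, 0.5, -1.7]
opening: 0.716
```

Run:
```python
from h import *
s=bot.read_state();print(s['time_s'],s['position'],s['tcp_rot'][:,0],s['force'],s['opening'])
p=vision.capture('wrist');cv2.imwrite('pics/w2.png',p['pixels'])
t=vision.capture('top');cv2.imwrite('pics/t2.png',t['pixels'][100:300,250:500].repeat(3,0).repeat(3,1))
for n in ['disc_large']:
  for q in (p,t):
    print([(fit(q,d['region'],S[n],(.647,-.223)),d['confidence'],np.array(d['at'])*[640,400]) for d in nets.masks_of(q,n)])
  print(proj(p,frust(.647,-.2228,0,.01,.055,.055)[72::18]))
```

```text
6.0 [ 0.64512231 -0.22601111  0.24718401] [-0.00395746 -0.99999062 -0.00176119] [ 0.0557862   0.4864392  -1.67017667] 0.7157505726075186
[((array([ 0.64766613, -0.22246848]), np.float64(0.17771933850527064)), 0.62, array([310.528, 165.32 ]))]
[((array([ 0.64819468, -0.22640937]), np.float64(1.7284468157181572)), 0.63, array([401.28, 179.32])), ((array([ 0.647, -0.223]), np.float64(1.0)), 0.34, array([193.792, 231.4  ]))]
[[307.14759283 115.86549863]
 [250.101728   174.68354905]
 [307.61474421 227.78883091]
 [364.73963343 174.38266225]]
```

View pics/w2.png

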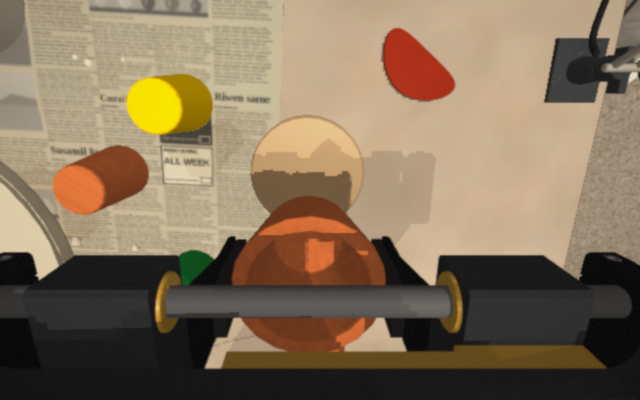

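View pics/t2.png

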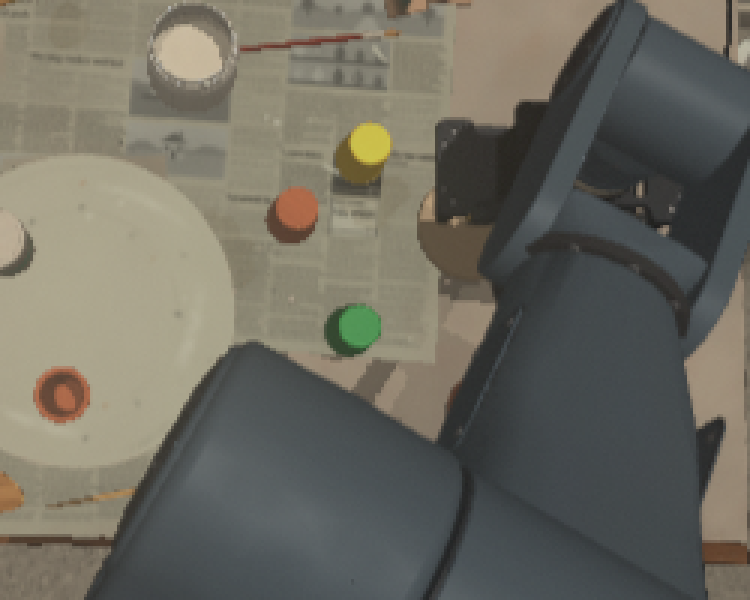

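The wrist picture shows the disc spanning columns 250–364 with its top at row 116, matching the prediction. Placing now.

>>> play_rows --series '[{"tx": 0.001, "ty": 0.001, "tz": -0.05, "turn": 0}, {"tx": 0, "ty": 0, "tz": -0.05, "turn": 0}, {"tx": 0, "ty": 0, "tz": -0.04, "turn": 0}, {"tx": 0, "ty": 0, "tz": -0.02, "turn": 0}, {"tx": 0, "ty": 0, "tz": -0.012, "turn": 0}, {"tx": 0, "ty": 0, "tz": -0.006, "turn": 0}, {"tx": 0, "ty": 0, "tz": -0.006, "turn": 0}, {"tx": 0, "ty": 0, "tz": 0, "turn": 0}, {"tx": 0, "ty": 0, "tz": 0, "turn": 0}, {"tx": 0, "ty": 0, "tz": 0, "turn": 0}]'

```text
time_s: 7.2
position: [0.6478, -0.2228, 0.1041]
tcp_rot: [[-0.0, -1.0, 0.002], [-1.0, 0.0, -0.001], [0.001, -0.002, -1.0]]
force: [0.1, -0.3, -0.6]
opening: 0.714
```

>>> play_rows --series '[{"tx": 0, "ty": 0, "tz": -0.0012, "turn": 0}, {"tx": 0, "ty": 0, "tz": 0, "turn": 0}]'

```text
time_s: 7.4
position: [0.6475, -0.2227, 0.1026]
tcp_rot: [[-0.0, -1.0, 0.001], [-1.0, 0.0, -0.001], [0.001, -0.001, -1.0]]
force: [-0.3, 0.1, 1.3]
opening: 0.717
```

>>> play_rows --series '[{"tx": 0, "ty": 0, "tz": 0, "turn": 0}, {"tx": 0, "ty": 0, "tz": 0, "turn": 0}, {"tx": 0, "ty": 0, "tz": 0, "turn": 0}, {"tx": 0, "ty": 0, "tz": 0, "turn": 0}, {"tx": 0, "ty": 0, "tz": 0, "turn": 0}]' --gripper 1

```text
time_s: 7.9
position: [0.6473, -0.2225, 0.102]
tcp_rot: [[-0.0, -1.0, -0.0], [-1.0, 0.0, 0.0], [-0.0, 0.0, -1.0]]
force: [-0.3, -0.4, 0.1]
opening: 0.983
```

>>> play_rows --series '[{"tx": 0, "ty": 0, "tz": 0, "turn": 0.1365}, {"tx": 0, "ty": 0, "tz": 0, "turn": 0.1365}, {"tx": 0, "ty": 0, "tz": 0, "turn": 0.1365}, {"tx": 0, "ty": 0, "tz": 0, "turn": 0.1365}, {"tx": 0, "ty": 0, "tz": 0, "turn": 0.1365}, {"tx": 0, "ty": 0, "tz": 0, "turn": 0.1365}, {"tx": 0, "ty": 0, "tz": 0, "turn": 0.1365}, {"tx": 0, "ty": 0, "tz": 0, "turn": 0.1365}, {"tx": 0, "ty": 0, "tz": 0, "turn": 0.1365}, {"tx": 0, "ty": 0, "tz": 0, "turn": 0.1365}]'

```text
time_s: 8.9
position: [0.6473, -0.2225, 0.102]
tcp_rot: [[0.991, -0.135, -0.0], [-0.135, -0.991, 0.0], [-0.0, -0.0, -1.0]]
force: [-0.5, -0.4, 0.4]
opening: 0.998
```

>>> play_rows --series '[{"tx": 0, "ty": 0, "tz": 0, "turn": 0.1365}, {"tx": 0, "ty": 0, "tz": 0, "turn": 0}, {"tx": 0, "ty": 0, "tz": 0, "turn": 0}, {"tx": 0, "ty": 0, "tz": 0, "turn": 0}]'

```text
time_s: 9.3
position: [0.6473, -0.2225, 0.1021]
tcp_rot: [[1.0, -0.001, 0.0], [-0.001, -1.0, -0.0], [0.0, 0.0, -1.0]]
force: [-0.3, -0.5, 0.2]
opening: 0.999
```

Squeeze once in x to centre it, then open and rise.

>>> play_rows --series '[{"tx": 0, "ty": 0, "tz": 0, "turn": 0}, {"tx": 0, "ty": 0, "tz": 0, "turn": 0}, {"tx": 0, "ty": 0, "tz": 0, "turn": 0}, {"tx": 0, "ty": 0, "tz": 0, "turn": 0}, {"tx": 0, "ty": 0, "tz": 0, "turn": 0}, {"tx": 0, "ty": 0, "tz": 0, "turn": 0}]' --gripper 0

```text
time_s: 9.9
position: [0.6475, -0.2225, 0.1022]
tcp_rot: [[1.0, 0.001, 0.001], [0.001, -1.0, -0.0], [0.001, 0.0, -1.0]]
force: [0.9, -0.1, -0.1]
opening: 0.711
```

>>> play_rows --series '[{"tx": 0, "ty": 0, "tz": 0, "turn": 0}, {"tx": 0, "ty": 0, "tz": 0, "turn": 0}, {"tx": 0, "ty": 0, "tz": 0, "turn": 0}, {"tx": 0, "ty": 0, "tz": 0, "turn": 0}, {"tx": 0, "ty": 0, "tz": 0, "turn": 0}, {"tx": 0, "ty": 0, "tz": 0, "turn": 0}]' --gripper 1

```text
time_s: 10.5
position: [0.6472, -0.2225, 0.1021]
tcp_rot: [[1.0, 0.001, -0.0], [0.001, -1.0, 0.0], [-0.0, -0.0, -1.0]]
force: [-0.1, 0.1, -0.1]
opening: 0.995
```

>>> play_rows --series '[{"tx": 0, "ty": 0, "tz": 0.01, "turn": 0}, {"tx": 0, "ty": 0, "tz": 0.05, "turn": 0}, {"tx": 0, "ty": 0, "tz": 0.05, "turn": 0}, {"tx": 0, "ty": 0, "tz": 0.05, "turn": 0}, {"tx": 0, "ty": 0, "tz": 0.025, "turn": 0}, {"tx": 0, "ty": 0, "tz": 0, "turn": 0}, {"tx": 0, "ty": 0, "tz": 0, "turn": 0}, {"tx": 0, "ty": 0, "tz": 0, "turn": 0}]'

```text
time_s: 11.3
position: [0.6463, -0.222, 0.2482]
tcp_rot: [[1.0, 0.001, -0.003], [0.001, -1.0, 0.002], [-0.003, -0.002, -1.0]]
force: [-0.1, 0.8, -1.2]
opening: 1.005
```

Run:
```python
from h import *
s=bot.read_state();print(s['time_s'],s['position'],s['tcp_rot'][:,0])
p=vision.capture('wrist');cv2.imwrite('pics/w3.png',p['pixels'])
c=proj(p,np.array([[.6473,-.2225,.05]]))[0];print(c)
m=comp(clay(p),c,20)
if m is not None:print(m.sum(),fit(p,m,(.01,.056,.0255,.033),(.647,-.2225)))
```

```text
11.3 [ 0.64627118 -0.22196265  0.24823067] [ 0.99999355  0.00132438 -0.00333826]
[309.91533835 191.13877322]
4826 (array([ 0.64784417, -0.22069063]), np.float64(0.04341392975549109))
```

View pics/w3.png

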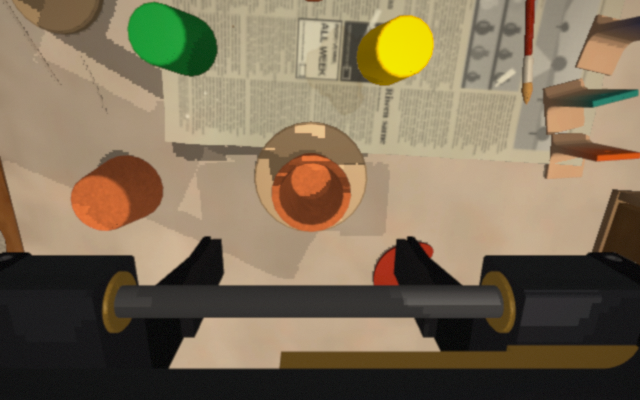

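wide_upright stands at the disc centre (310,192). Next is wide_inverted.

>>> play_rows --series '[{"tx": -0.045, "ty": -0.003, "tz": 0, "turn": 0}, {"tx": -0.05, "ty": -0.003, "tz": 0, "turn": 0}, {"tx": -0.05, "ty": -0.003, "tz": 0, "turn": 0}, {"tx": -0.05, "ty": -0.003, "tz": 0, "turn": 0}, {"tx": -0.032, "ty": -0.003, "tz": 0, "turn": 0}, {"tx": 0, "ty": 0, "tz": 0, "turn": 0}, {"tx": 0, "ty": 0, "tz": 0, "turn": 0}, {"tx": 0, "ty": 0, "tz": 0, "turn": 0}]'

```text
time_s: 12.15
position: [0.4669, -0.2349, 0.2497]
tcp_rot: [[1.0, 0.002, 0.001], [0.002, -1.0, -0.0], [0.001, 0.0, -1.0]]
force: [1.3, 0.1, 0.2]
opening: 1.002
```

Run:
```python
from h import *
s=bot.read_state();print(s['time_s'],s['position'],s['tcp_rot'][:,0])
p=vision.capture('wrist');cv2.imwrite('pics/w4.png',p['pixels'])
c=proj(p,np.array([[.466,-.235,.03]]))[0];print(c)
m=comp(clay(p),c,20)
if m is not None:print(m.sum(),fit(p,m,S['wide_inverted'],(.466,-.235)))
```

```text
12.15 [ 0.46689218 -0.23485441  0.24970813] [9.99998471e-01 1.57697902e-03 7.56011779e-04]
[306.83184298 183.83486674]
3950 (array([ 0.46771628, -0.23224069]), np.float64(0.0317246835443038))
```

View pics/w4.png

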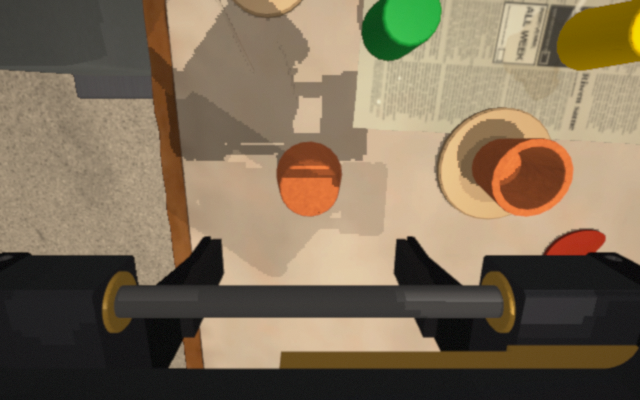

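wide_inverted shows at (309,180), under the tool to within about 1 mm. I'll squeeze in x, then turn and grip in y.

>>> play_rows --series '[{"tx": 0, "ty": 0.001, "tz": -0.05, "turn": 0}, {"tx": 0, "ty": 0, "tz": -0.05, "turn": 0}, {"tx": 0, "ty": 0, "tz": -0.05, "turn": 0}, {"tx": 0, "ty": 0, "tz": -0.03, "turn": 0}, {"tx": 0, "ty": 0, "tz": -0.014, "turn": 0}, {"tx": 0, "ty": 0, "tz": 0, "turn": 0}, {"tx": 0, "ty": 0, "tz": 0, "turn": 0}, {"tx": 0, "ty": 0, "tz": 0, "turn": 0}]'

```text
time_s: 13.0
position: [0.4667, -0.2342, 0.0962]
tcp_rot: [[1.0, 0.002, 0.002], [0.002, -1.0, -0.002], [0.002, 0.002, -1.0]]
force: [0.2, 0.2, -0.3]
opening: 1.0
```

>>> play_rows --series '[{"tx": 0, "ty": 0, "tz": 0, "turn": 0}, {"tx": 0, "ty": 0, "tz": 0, "turn": 0}, {"tx": 0, "ty": 0, "tz": 0, "turn": 0}, {"tx": 0, "ty": 0, "tz": 0, "turn": 0}, {"tx": 0, "ty": 0, "tz": 0, "turn": 0}, {"tx": 0, "ty": 0, "tz": 0, "turn": 0}]' --gripper 0

```text
time_s: 13.6
position: [0.4659, -0.2338, 0.0951]
tcp_rot: [[1.0, 0.001, 0.001], [0.001, -1.0, -0.0], [0.001, 0.0, -1.0]]
force: [0.1, 0.1, 2.0]
opening: 0.648
```

>>> play_rows --series '[{"tx": 0, "ty": 0, "tz": 0, "turn": 0}, {"tx": 0, "ty": 0, "tz": 0, "turn": 0}, {"tx": 0, "ty": 0, "tz": 0, "turn": 0}, {"tx": 0, "ty": 0, "tz": 0, "turn": 0}, {"tx": 0, "ty": 0, "tz": 0, "turn": 0}]' --gripper 1

```text
time_s: 14.1
position: [0.4656, -0.2336, 0.0948]
tcp_rot: [[1.0, 0.001, -0.0], [0.001, -1.0, 0.0], [-0.0, -0.0, -1.0]]
force: [-0.8, -0.6, 0.1]
opening: 0.975
```

>>> play_rows --series '[{"tx": 0, "ty": 0, "tz": 0, "turn": -0.1365}, {"tx": 0, "ty": 0, "tz": 0, "turn": -0.1365}, {"tx": 0, "ty": 0, "tz": 0, "turn": -0.1365}, {"tx": 0, "ty": 0, "tz": 0, "turn": -0.1365}, {"tx": 0, "ty": 0, "tz": 0, "turn": -0.1365}, {"tx": 0, "ty": 0, "tz": 0, "turn": -0.1365}, {"tx": 0, "ty": 0, "tz": 0, "turn": -0.1365}, {"tx": 0, "ty": 0, "tz": 0, "turn": -0.1365}, {"tx": 0, "ty": 0, "tz": 0, "turn": -0.1365}, {"tx": 0, "ty": 0, "tz": 0, "turn": -0.1365}]'

```text
time_s: 15.1
position: [0.4656, -0.2336, 0.0948]
tcp_rot: [[0.136, -0.991, -0.0], [-0.991, -0.136, 0.0], [-0.0, 0.0, -1.0]]
force: [0.4, 0.1, -0.2]
opening: 0.998
```

>>> play_rows --series '[{"tx": 0, "ty": 0, "tz": 0, "turn": -0.1365}, {"tx": 0, "ty": 0, "tz": 0, "turn": 0}, {"tx": 0, "ty": 0, "tz": 0, "turn": 0}, {"tx": 0, "ty": 0, "tz": 0, "turn": 0}]'

```text
time_s: 15.5
position: [0.4657, -0.2336, 0.0949]
tcp_rot: [[0.002, -1.0, -0.0], [-1.0, -0.002, 0.0], [-0.0, 0.0, -1.0]]
force: [0.7, 1.1, -0.2]
opening: 1.0
```

>>> play_rows --series '[{"tx": 0, "ty": 0, "tz": 0, "turn": 0}, {"tx": 0, "ty": 0, "tz": 0, "turn": 0}, {"tx": 0, "ty": 0, "tz": 0, "turn": 0}, {"tx": 0, "ty": 0, "tz": 0, "turn": 0}, {"tx": 0, "ty": 0, "tz": 0, "turn": 0}, {"tx": 0, "ty": 0, "tz": 0, "turn": 0}]' --gripper 0

```text
time_s: 16.1
position: [0.4656, -0.2336, 0.0948]
tcp_rot: [[-0.0, -1.0, -0.0], [-1.0, 0.0, 0.0], [-0.0, 0.0, -1.0]]
force: [0.1, 0.2, -0.7]
opening: 0.644
```

>>> play_rows --series '[{"tx": 0, "ty": 0, "tz": 0.01, "turn": 0}, {"tx": 0, "ty": 0, "tz": 0.03, "turn": 0}, {"tx": 0, "ty": 0, "tz": 0.05, "turn": 0}, {"tx": 0, "ty": 0, "tz": 0.04, "turn": 0}, {"tx": 0, "ty": 0, "tz": 0.02, "turn": 0}, {"tx": 0, "ty": 0, "tz": 0, "turn": 0}]'

```text
time_s: 16.7
position: [0.4668, -0.2344, 0.2178]
tcp_rot: [[-0.0, -1.0, 0.005], [-1.0, 0.0, -0.004], [0.004, -0.005, -1.0]]
force: [0.1, 0.0, -1.0]
opening: 0.653
```

>>> play_rows --series '[{"tx": 0.02, "ty": 0.0039, "tz": 0, "turn": 0}, {"tx": 0.04, "ty": 0.002, "tz": 0, "turn": 0}, {"tx": 0.05, "ty": 0.002, "tz": 0, "turn": 0}, {"tx": 0.05, "ty": 0.002, "tz": 0, "turn": 0}, {"tx": 0.04, "ty": 0.002, "tz": 0, "turn": 0}, {"tx": 0.02, "ty": 0.002, "tz": 0, "turn": 0}, {"tx": 0.0071, "ty": 0, "tz": 0, "turn": 0}, {"tx": 0, "ty": 0, "tz": 0, "turn": 0}, {"tx": 0, "ty": 0, "tz": 0, "turn": 0}, {"tx": 0, "ty": 0, "tz": 0, "turn": 0}]'

```text
time_s: 17.7
position: [0.6461, -0.2227, 0.2145]
tcp_rot: [[-0.001, -1.0, -0.002], [-1.0, 0.001, 0.001], [-0.001, 0.002, -1.0]]
force: [-0.3, 0.2, -1.1]
opening: 0.65
```

Run:
```python
from h import *
s=bot.read_state();print(s['time_s'],s['position'],s['tcp_rot'][:,0],s['opening'],s['force'])
p=vision.capture('wrist');cv2.imwrite('pics/w5.png',p['pixels'])
p=vision.capture('scene');cv2.imwrite('pics/s5.png',cv2.resize(p['pixels'][100:300,250:500],None,fx=3,fy=3))
```

```text
17.7 [ 0.64605109 -0.22266036  0.21453426] [-1.02282100e-03 -9.99999203e-01 -7.39663787e-04] 0.6499552773520615 [-0.28317223  0.16354558 -1.06320633]
```

View pics/w5.png

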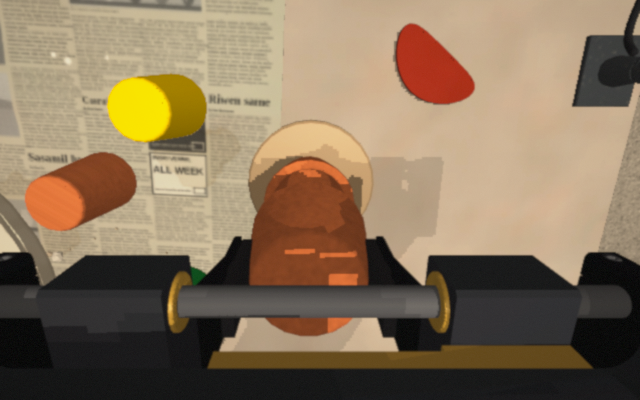

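View pics/s5.png

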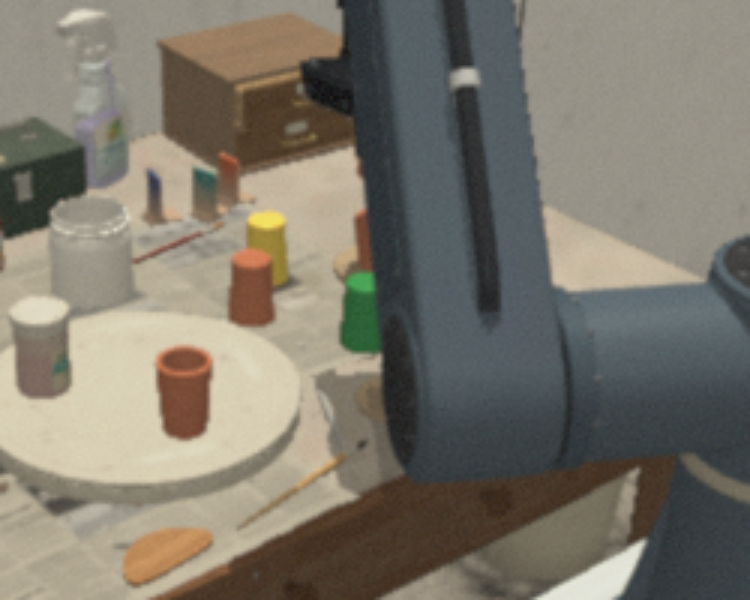

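The wrist picture shows the held cup lined up over the lower cup at column 308. I'll lower it slowly.

>>> play_rows --series '[{"tx": 0, "ty": 0, "tz": -0.02, "turn": 0}, {"tx": 0, "ty": 0, "tz": -0.02, "turn": 0}, {"tx": 0, "ty": 0, "tz": -0.012, "turn": 0}, {"tx": 0, "ty": 0, "tz": -0.008, "turn": 0}, {"tx": 0, "ty": 0, "tz": -0.004, "turn": 0}, {"tx": 0, "ty": 0, "tz": 0, "turn": 0}, {"tx": 0, "ty": 0, "tz": 0, "turn": 0}, {"tx": 0, "ty": 0, "tz": 0, "turn": 0}, {"tx": 0, "ty": 0, "tz": 0, "turn": 0}, {"tx": 0, "ty": 0, "tz": 0, "turn": 0}]'

```text
time_s: 18.8
position: [0.6475, -0.2226, 0.1641]
tcp_rot: [[-0.0, -1.0, 0.001], [-1.0, 0.0, -0.0], [0.0, -0.001, -1.0]]
force: [0.7, 0.0, -0.4]
opening: 0.651
```

>>> play_rows --series '[{"tx": 0, "ty": 0, "tz": -0.001, "turn": 0}, {"tx": 0, "ty": 0, "tz": -0.001, "turn": 0}, {"tx": 0, "ty": 0, "tz": 0, "turn": 0}, {"tx": 0, "ty": 0, "tz": 0, "turn": 0}]'

```text
time_s: 19.2
position: [0.6473, -0.2225, 0.162]
tcp_rot: [[-0.0, -1.0, -0.0], [-1.0, 0.0, 0.0], [-0.0, 0.0, -1.0]]
force: [-1.0, -0.1, -1.4]
opening: 0.649
```

>>> play_rows --series '[{"tx": 0, "ty": 0, "tz": -0.001, "turn": 0}, {"tx": 0, "ty": 0, "tz": 0, "turn": 0}, {"tx": 0, "ty": 0, "tz": 0, "turn": 0}]'

```text
time_s: 19.5
position: [0.6474, -0.2225, 0.1612]
tcp_rot: [[-0.0, -1.0, -0.0], [-1.0, 0.0, 0.0], [-0.0, 0.0, -1.0]]
force: [-0.2, 0.4, -0.8]
opening: 0.647
```

>>> play_rows --series '[{"tx": 0, "ty": 0, "tz": -0.001, "turn": 0}, {"tx": 0, "ty": 0, "tz": 0, "turn": 0}, {"tx": 0, "ty": 0, "tz": 0, "turn": 0}]'

```text
time_s: 19.8
position: [0.6474, -0.2226, 0.1608]
tcp_rot: [[-0.0, -1.0, 0.0], [-1.0, 0.0, -0.0], [0.0, -0.0, -1.0]]
force: [0.5, -0.0, 1.5]
opening: 0.648
```

>>> play_rows --series '[{"tx": 0, "ty": 0, "tz": -0.0005, "turn": 0}, {"tx": 0, "ty": 0, "tz": 0, "turn": 0}, {"tx": 0, "ty": 0, "tz": 0, "turn": 0}]'

```text
time_s: 20.1
position: [0.6475, -0.2226, 0.1607]
tcp_rot: [[-0.0, -1.0, 0.001], [-1.0, 0.0, -0.0], [0.0, -0.001, -1.0]]
force: [-1.9, 1.4, 5.0]
opening: 0.649
```

>>> play_rows --series '[{"tx": 0, "ty": 0, "tz": 0, "turn": 0}, {"tx": 0, "ty": 0, "tz": 0, "turn": 0}, {"tx": 0, "ty": 0, "tz": 0, "turn": 0}, {"tx": 0, "ty": 0, "tz": 0, "turn": 0}, {"tx": 0, "ty": 0, "tz": 0, "turn": 0}, {"tx": 0, "ty": 0, "tz": 0, "turn": 0}]' --gripper 1

```text
time_s: 20.7
position: [0.6473, -0.2226, 0.1598]
tcp_rot: [[-0.0, -1.0, -0.0], [-1.0, 0.0, 0.0], [-0.0, 0.0, -1.0]]
force: [0.4, 0.2, -0.2]
opening: 0.992
```

>>> play_rows --series '[{"tx": 0, "ty": 0, "tz": 0.01, "turn": 0}, {"tx": 0, "ty": 0, "tz": 0.04, "turn": 0}, {"tx": 0, "ty": 0, "tz": 0.05, "turn": 0}, {"tx": 0, "ty": 0, "tz": 0.04, "turn": 0}, {"tx": 0, "ty": 0, "tz": 0.01, "turn": 0}, {"tx": 0, "ty": 0, "tz": 0, "turn": 0}, {"tx": 0, "ty": 0, "tz": 0, "turn": 0}]'

```text
time_s: 21.4
position: [0.6466, -0.2222, 0.2789]
tcp_rot: [[-0.0, -1.0, -0.002], [-1.0, 0.0, 0.001], [-0.001, 0.002, -1.0]]
force: [0.1, -0.1, -0.6]
opening: 1.0
```

Run:
```python
from h import *
s=bot.read_state();print(s['time_s'],s['position'])
p=vision.capture('wrist');cv2.imwrite('pics/w6.png',p['pixels'])
```

```text
21.4 [ 0.64656263 -0.22216494  0.2788818 ]
```

View pics/w6.png

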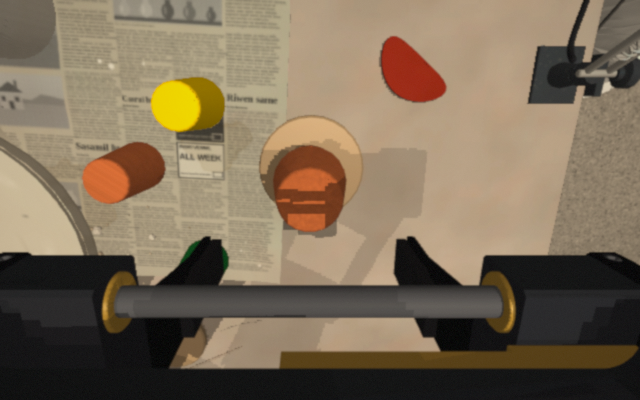

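The wide pair is stacked, at (310,187) on the disc. Next is narrow_upright.

>>> play_rows --series '[{"tx": -0.0227, "ty": 0.0488, "tz": 0, "turn": 0}, {"tx": -0.0227, "ty": 0.0488, "tz": 0, "turn": 0}, {"tx": -0.0227, "ty": 0.0488, "tz": 0, "turn": 0}, {"tx": -0.0227, "ty": 0.0488, "tz": 0, "turn": 0}, {"tx": -0.0227, "ty": 0.0488, "tz": 0, "turn": 0}, {"tx": -0.0227, "ty": 0.0488, "tz": 0, "turn": 0}, {"tx": -0.0227, "ty": 0.0488, "tz": 0, "turn": 0}, {"tx": -0.0227, "ty": 0.0488, "tz": 0, "turn": 0}, {"tx": -0.0227, "ty": 0.0488, "tz": 0, "turn": 0}, {"tx": -0.0227, "ty": 0.0488, "tz": 0, "turn": 0}]'

```text
time_s: 22.45
position: [0.4639, 0.1691, 0.2784]
tcp_rot: [[-0.001, -1.0, -0.004], [-1.0, 0.001, -0.0], [0.0, 0.004, -1.0]]
force: [0.1, 0.5, 0.1]
opening: 0.996
```

>>> play_rows --series '[{"tx": 0, "ty": 0, "tz": 0, "turn": 0}, {"tx": 0, "ty": 0, "tz": 0, "turn": 0}, {"tx": 0, "ty": 0, "tz": 0, "turn": 0}, {"tx": 0, "ty": 0, "tz": 0, "turn": 0}]'

```text
time_s: 22.85
position: [0.4664, 0.1668, 0.2796]
tcp_rot: [[-0.002, -1.0, -0.001], [-1.0, 0.002, -0.0], [0.0, 0.001, -1.0]]
force: [0.2, -0.8, 0.9]
opening: 1.002
```

Run:
```python
from h import *
s=bot.read_state();print(s['time_s'],s['position'],s['tcp_rot'][:,0])
p=vision.capture('wrist');cv2.imwrite('pics/w7.png',p['pixels'])
c=proj(p,np.array([[.4657,.168,.075]]))[0];print(c)
m=comp(clay(p),c,20)
if m is not None:print(m.sum(),fit(p,m,S['narrow_upright'],(.4657,.168)))
t=vision.capture('top');cv2.imwrite('pics/t7.png',cv2.resize(t['pixels'][110:290,230:480],None,fx=3,fy=3))
t=vision.capture('scene');cv2.imwrite('pics/s7.png',cv2.resize(t['pixels'][110:290,230:480],None,fx=3,fy=3))
```

```text
22.85 [0.46638357 0.16678169 0.27961885] [-2.08113305e-03 -9.99997794e-01  2.85704453e-04]
[309.02050096 186.99421584]
3464 (array([0.46768384, 0.17078376]), np.float64(0.07862117494226328))
```

View pics/w7.png

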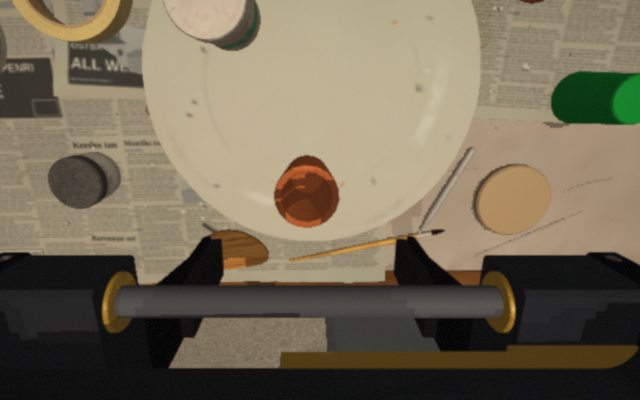

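View pics/t7.png

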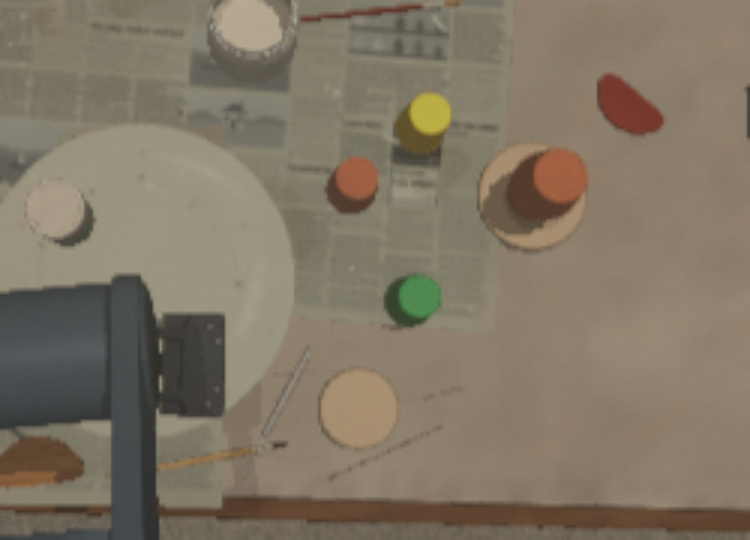

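View pics/s7.png

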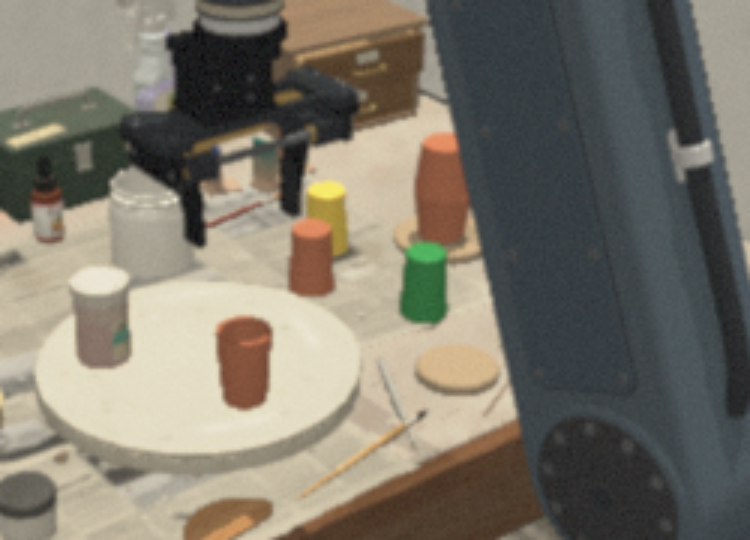

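The scene and top pictures show the wide pair seated squarely on the large disc. In the wrist picture narrow_upright is at (306,192). Gripping it.

>>> play_rows --series '[{"tx": 0.0007, "ty": 0.001, "tz": -0.05, "turn": 0}, {"tx": 0, "ty": 0, "tz": -0.05, "turn": 0}, {"tx": 0, "ty": 0, "tz": -0.04, "turn": 0}, {"tx": 0, "ty": 0, "tz": -0.03, "turn": 0}, {"tx": 0, "ty": 0, "tz": -0.01, "turn": 0}, {"tx": 0, "ty": 0, "tz": 0, "turn": 0}, {"tx": 0, "ty": 0, "tz": 0, "turn": 0}, {"tx": 0, "ty": 0, "tz": 0, "turn": 0}]'

```text
time_s: 23.8
position: [0.4673, 0.1687, 0.1374]
tcp_rot: [[-0.0, -1.0, 0.003], [-1.0, 0.0, 0.0], [-0.0, -0.003, -1.0]]
force: [-0.1, 0.0, 0.5]
opening: 1.0
```

>>> play_rows --series '[{"tx": 0, "ty": 0, "tz": 0, "turn": 0}, {"tx": 0, "ty": 0, "tz": 0, "turn": 0}, {"tx": 0, "ty": 0, "tz": 0, "turn": 0}, {"tx": 0, "ty": 0, "tz": 0, "turn": 0}, {"tx": 0, "ty": 0, "tz": 0, "turn": 0}, {"tx": 0, "ty": 0, "tz": 0, "turn": 0}, {"tx": 0, "ty": 0, "tz": 0, "turn": 0}]' --gripper 0

```text
time_s: 24.5
position: [0.4663, 0.1686, 0.1361]
tcp_rot: [[-0.0, -1.0, -0.0], [-1.0, 0.0, -0.0], [0.0, 0.0, -1.0]]
force: [-0.4, -1.4, 1.1]
opening: 0.549
```

>>> play_rows --series '[{"tx": 0, "ty": 0, "tz": 0.01, "turn": 0}, {"tx": 0, "ty": 0, "tz": 0.03, "turn": 0}, {"tx": 0, "ty": 0, "tz": 0.04, "turn": 0}, {"tx": 0, "ty": 0, "tz": 0.04, "turn": 0}, {"tx": 0, "ty": 0, "tz": 0.01, "turn": 0}, {"tx": 0, "ty": 0, "tz": 0, "turn": 0}, {"tx": 0, "ty": 0, "tz": 0, "turn": 0}, {"tx": 0, "ty": 0, "tz": 0, "turn": 0}]'

```text
time_s: 25.3
position: [0.4653, 0.1685, 0.2386]
tcp_rot: [[-0.0, -1.0, -0.004], [-1.0, 0.0, -0.0], [0.0, 0.004, -1.0]]
force: [-0.3, 0.3, -1.4]
opening: 0.556
```

Run:
```python
from h import *
s=bot.read_state();print(s['time_s'],s['position'],s['opening'])
t=vision.capture('top')
for q in [t]:
  for d in nets.masks_of(q,'disc_small'): print(fit(q,d['region'],S['disc_small'],(.4305,-.054)),d['confidence'],np.array(d['at'])*[640,400])
```

```text
25.3 [0.46530997 0.16847539 0.23857581] 0.5564797980814837
(array([ 0.43135294, -0.05472099]), np.float64(0.04763454861111111)) 0.64 [348.224 245.68 ]
```

>>> play_rows --series '[{"tx": -0.0041, "ty": -0.02, "tz": 0, "turn": 0}, {"tx": -0.01, "ty": -0.05, "tz": 0, "turn": 0}, {"tx": -0.01, "ty": -0.05, "tz": 0, "turn": 0}, {"tx": -0.01, "ty": -0.05, "tz": 0, "turn": 0}, {"tx": -0.01, "ty": -0.05, "tz": 0, "turn": 0}, {"tx": 0, "ty": -0.04, "tz": 0, "turn": 0}, {"tx": 0, "ty": -0.0186, "tz": 0, "turn": 0}, {"tx": 0, "ty": 0, "tz": 0, "turn": 0}, {"tx": 0, "ty": 0, "tz": 0, "turn": 0}, {"tx": 0, "ty": 0, "tz": 0, "turn": 0}]'

```text
time_s: 26.4
position: [0.4306, -0.0533, 0.2397]
tcp_rot: [[0.001, -1.0, -0.001], [-1.0, -0.001, 0.001], [-0.001, 0.001, -1.0]]
force: [-0.3, -0.1, -2.2]
opening: 0.552
```

Run:
```python
from h import *
s=bot.read_state();print(s['time_s'],s['position'],s['opening'])
p=vision.capture('wrist')
im=p['pixels'].copy()
cv2.polylines(im,[np.round(proj(p,frust(.431,-.0543,0,.01,.04,.04)[72:])).astype(np.int32)],True,(255,0,0),1)
cv2.imwrite('pics/w8.png',im)
```

```text
26.4 [ 0.43062054 -0.05328452  0.23968382] 0.552150983724471
```

View pics/w8.png

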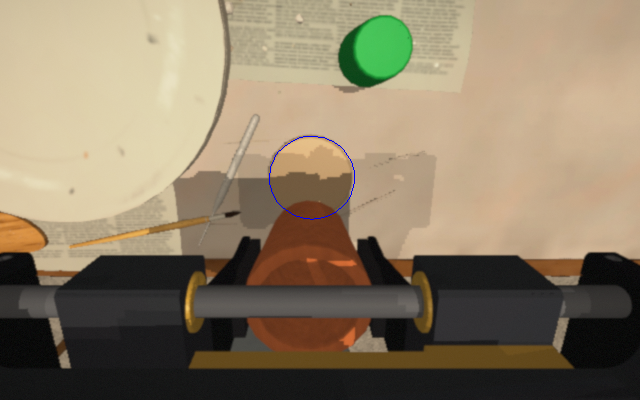

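The disc outline, columns 270–354, matches the overlay. Lowering.

>>> play_rows --series '[{"tx": 0, "ty": 0, "tz": -0.05, "turn": 0}, {"tx": 0, "ty": 0, "tz": -0.05, "turn": 0}, {"tx": 0, "ty": 0, "tz": -0.03, "turn": 0}, {"tx": 0, "ty": 0, "tz": -0.02, "turn": 0}, {"tx": 0, "ty": 0, "tz": -0.01, "turn": 0}, {"tx": 0, "ty": 0, "tz": -0.003, "turn": 0}, {"tx": 0, "ty": 0, "tz": 0, "turn": 0}, {"tx": 0, "ty": 0, "tz": 0, "turn": 0}, {"tx": 0, "ty": 0, "tz": 0, "turn": 0}, {"tx": 0, "ty": 0, "tz": 0, "turn": 0}]'

```text
time_s: 27.45
position: [0.4314, -0.0544, 0.1104]
tcp_rot: [[-0.0, -1.0, 0.001], [-1.0, 0.0, -0.001], [0.001, -0.001, -1.0]]
force: [-0.4, -0.4, -1.4]
opening: 0.554
```

>>> play_rows --series '[{"tx": 0, "ty": 0, "tz": -0.001, "turn": 0}, {"tx": 0, "ty": 0, "tz": -0.001, "turn": 0}, {"tx": 0, "ty": 0, "tz": 0, "turn": 0}, {"tx": 0, "ty": 0, "tz": 0, "turn": 0}]'

```text
time_s: 27.85
position: [0.431, -0.0543, 0.1081]
tcp_rot: [[-0.0, -1.0, -0.0], [-1.0, 0.0, 0.0], [-0.0, 0.0, -1.0]]
force: [-0.2, 0.2, -1.5]
opening: 0.555
```

>>> play_rows --series '[{"tx": 0, "ty": 0, "tz": -0.001, "turn": 0}, {"tx": 0, "ty": 0, "tz": 0, "turn": 0}, {"tx": 0, "ty": 0, "tz": 0, "turn": 0}]'

```text
time_s: 28.15
position: [0.4311, -0.0543, 0.1074]
tcp_rot: [[-0.0, -1.0, 0.0], [-1.0, 0.0, -0.0], [0.0, -0.0, -1.0]]
force: [0.1, 0.2, 1.2]
opening: 0.554
```

Contact. Release, turn, squeeze in x, open.

>>> play_rows --series '[{"tx": 0, "ty": 0, "tz": -0.0004, "turn": 0}, {"tx": 0, "ty": 0, "tz": 0, "turn": 0}]'

```text
time_s: 28.35
position: [0.4312, -0.0543, 0.1073]
tcp_rot: [[-0.0, -1.0, 0.001], [-1.0, 0.0, -0.0], [0.0, -0.001, -1.0]]
force: [0.8, 0.1, 4.8]
opening: 0.553
```

>>> play_rows --series '[{"tx": 0, "ty": 0, "tz": 0, "turn": 0}, {"tx": 0, "ty": 0, "tz": 0, "turn": 0}, {"tx": 0, "ty": 0, "tz": 0, "turn": 0}, {"tx": 0, "ty": 0, "tz": 0, "turn": 0}, {"tx": 0, "ty": 0, "tz": 0, "turn": 0}, {"tx": 0, "ty": 0, "tz": 0, "turn": 0}]' --gripper 1

```text
time_s: 28.95
position: [0.431, -0.0542, 0.1069]
tcp_rot: [[-0.0, -1.0, -0.0], [-1.0, 0.0, 0.0], [-0.0, 0.0, -1.0]]
force: [-0.2, -0.0, -0.1]
opening: 0.97
```

>>> play_rows --series '[{"tx": 0, "ty": 0, "tz": 0, "turn": 0.1365}, {"tx": 0, "ty": 0, "tz": 0, "turn": 0.1365}, {"tx": 0, "ty": 0, "tz": 0, "turn": 0.1365}, {"tx": 0, "ty": 0, "tz": 0, "turn": 0.1365}, {"tx": 0, "ty": 0, "tz": 0, "turn": 0.1365}, {"tx": 0, "ty": 0, "tz": 0, "turn": 0.1365}, {"tx": 0, "ty": 0, "tz": 0, "turn": 0.1365}, {"tx": 0, "ty": 0, "tz": 0, "turn": 0.1365}, {"tx": 0, "ty": 0, "tz": 0, "turn": 0.1365}, {"tx": 0, "ty": 0, "tz": 0, "turn": 0.1365}]'

```text
time_s: 29.95
position: [0.431, -0.0542, 0.1069]
tcp_rot: [[0.991, -0.135, -0.0], [-0.135, -0.991, 0.0], [-0.0, -0.0, -1.0]]
force: [-0.3, -0.0, 0.1]
opening: 0.996
```

>>> play_rows --series '[{"tx": 0, "ty": 0, "tz": 0, "turn": 0.135}, {"tx": 0, "ty": 0, "tz": 0, "turn": 0}, {"tx": 0, "ty": 0, "tz": 0, "turn": 0}, {"tx": 0, "ty": 0, "tz": 0, "turn": 0}]'

```text
time_s: 30.35
position: [0.4311, -0.0542, 0.107]
tcp_rot: [[1.0, -0.002, 0.0], [-0.002, -1.0, 0.0], [0.0, -0.0, -1.0]]
force: [0.1, -0.2, -0.2]
opening: 1.0
```

>>> play_rows --series '[{"tx": 0, "ty": 0, "tz": 0, "turn": 0}, {"tx": 0, "ty": 0, "tz": 0, "turn": 0}, {"tx": 0, "ty": 0, "tz": 0, "turn": 0}, {"tx": 0, "ty": 0, "tz": 0, "turn": 0}, {"tx": 0, "ty": 0, "tz": 0, "turn": 0}, {"tx": 0, "ty": 0, "tz": 0, "turn": 0}, {"tx": 0, "ty": 0, "tz": 0, "turn": 0}]' --gripper 0

```text
time_s: 31.05
position: [0.4312, -0.0543, 0.107]
tcp_rot: [[1.0, -0.0, 0.0], [-0.0, -1.0, -0.0], [0.0, 0.0, -1.0]]
force: [0.7, 0.3, 0.3]
opening: 0.55
```

>>> play_rows --series '[{"tx": 0, "ty": 0, "tz": 0, "turn": 0}, {"tx": 0, "ty": 0, "tz": 0, "turn": 0}, {"tx": 0, "ty": 0, "tz": 0, "turn": 0}, {"tx": 0, "ty": 0, "tz": 0, "turn": 0}, {"tx": 0, "ty": 0, "tz": 0, "turn": 0}, {"tx": 0, "ty": 0, "tz": 0, "turn": 0}, {"tx": 0, "ty": 0, "tz": 0, "turn": 0}]' --gripper 1

```text
time_s: 31.75
position: [0.431, -0.0542, 0.107]
tcp_rot: [[1.0, -0.0, -0.0], [-0.0, -1.0, -0.0], [-0.0, 0.0, -1.0]]
force: [0.7, -0.1, -1.5]
opening: 0.989
```

>>> play_rows --series '[{"tx": 0, "ty": 0, "tz": 0.01, "turn": 0}, {"tx": 0, "ty": 0, "tz": 0.04, "turn": 0}, {"tx": 0, "ty": 0, "tz": 0.05, "turn": 0}, {"tx": 0, "ty": 0, "tz": 0.05, "turn": 0}, {"tx": 0, "ty": 0, "tz": 0.02, "turn": 0}, {"tx": 0, "ty": 0, "tz": 0, "turn": 0}, {"tx": 0, "ty": 0, "tz": 0, "turn": 0}, {"tx": 0, "ty": 0, "tz": 0, "turn": 0}]'

```text
time_s: 32.55
position: [0.4302, -0.0539, 0.242]
tcp_rot: [[1.0, -0.0, -0.003], [-0.0, -1.0, 0.001], [-0.003, -0.001, -1.0]]
force: [1.0, -0.3, 0.8]
opening: 1.001
```

Run:
```python
from h import *
s=bot.read_state();print(s['time_s'],s['position'],s['tcp_rot'][:,0])
p=vision.capture('wrist');cv2.imwrite('pics/w9.png',p['pixels'])
m=comp(clay(p),proj(p,np.array([[.431,-.0543,.05]]))[0],20)
print(m.sum(),fit(p,m,(.01,.072,.021,.026),(.431,-.0543)))
```

```text
32.55 [ 0.43018253 -0.05392658  0.24195337] [ 9.99996615e-01 -3.11875985e-04 -2.58330855e-03]
3832 (array([ 0.43217186, -0.05240724]), np.float64(0.04665073721294363))
```

View pics/w9.png

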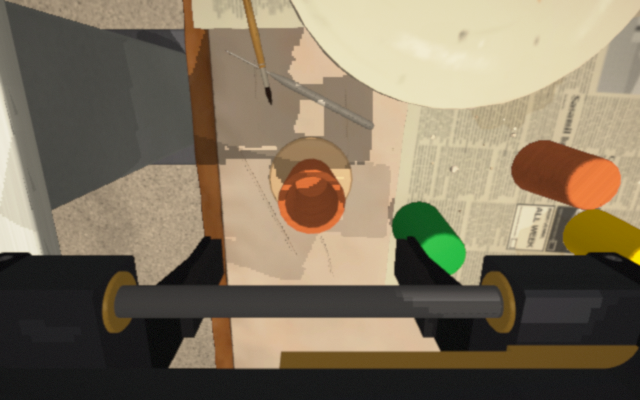

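narrow_upright is on the small disc at (311,200). Now narrow_inverted.

>>> play_rows --series '[{"tx": 0.0325, "ty": 0.0031, "tz": 0, "turn": 0}, {"tx": 0.05, "ty": 0.002, "tz": 0, "turn": 0}, {"tx": 0.05, "ty": 0.002, "tz": 0, "turn": 0}, {"tx": 0.05, "ty": 0.002, "tz": 0, "turn": 0}, {"tx": 0.05, "ty": 0.002, "tz": 0, "turn": 0}, {"tx": 0.04, "ty": 0.002, "tz": 0, "turn": 0}, {"tx": 0, "ty": 0, "tz": 0, "turn": 0}, {"tx": 0, "ty": 0, "tz": 0, "turn": 0}, {"tx": 0, "ty": 0, "tz": 0, "turn": 0}]'

```text
time_s: 33.5
position: [0.6474, -0.0435, 0.2414]
tcp_rot: [[1.0, -0.0, -0.004], [-0.0, -1.0, 0.001], [-0.004, -0.001, -1.0]]
force: [-0.2, -0.7, 0.5]
opening: 1.001
```

Run:
```python
from h import *
s=bot.read_state();print(s['time_s'],s['position'],s['tcp_rot'][:,0])
p=vision.capture('wrist');cv2.imwrite('pics/w10.png',p['pixels'])
m=comp(clay(p),proj(p,np.array([[.649,-.0437,.04]]))[0],20)
print(m.sum(),fit(p,m,S['narrow_inverted'],(.649,-.0437)))
```

```text
33.5 [ 0.64735677 -0.04349593  0.24135596] [ 9.99990699e-01 -2.41871716e-04 -4.30619109e-03]
3106 (array([ 0.64970669, -0.040795  ]), np.float64(0.0813194220862846))
```

View pics/w10.png

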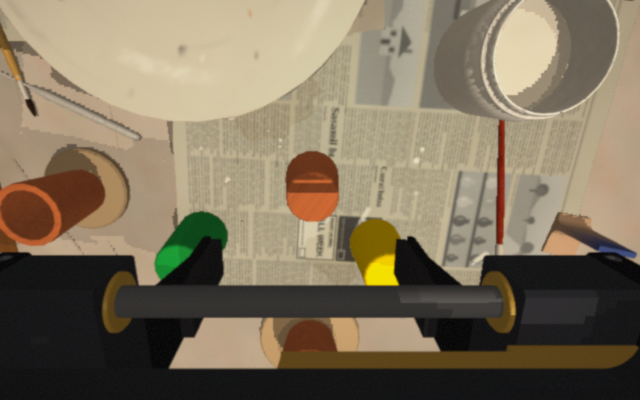

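narrow_inverted, plain clay, is at (312,186); green at (190,245) and yellow at (375,255) stay untouched. I'll turn +90° because the other way would sweep a finger close to the yellow cup.

>>> play_rows --series '[{"tx": 0, "ty": 0.001, "tz": -0.05, "turn": 0}, {"tx": 0, "ty": 0, "tz": -0.05, "turn": 0}, {"tx": 0, "ty": 0, "tz": -0.04, "turn": 0}, {"tx": 0, "ty": 0, "tz": -0.02, "turn": 0}, {"tx": 0, "ty": 0, "tz": -0.0125, "turn": 0}, {"tx": 0, "ty": 0, "tz": 0, "turn": 0}, {"tx": 0, "ty": 0, "tz": 0, "turn": 0}, {"tx": 0, "ty": 0, "tz": 0, "turn": 0}]'

```text
time_s: 34.35
position: [0.6501, -0.0432, 0.1068]
tcp_rot: [[1.0, -0.0, 0.003], [-0.0, -1.0, -0.001], [0.003, 0.001, -1.0]]
force: [-0.4, 0.3, 0.5]
opening: 1.001
```

>>> play_rows --series '[{"tx": 0, "ty": 0, "tz": 0, "turn": 0}, {"tx": 0, "ty": 0, "tz": 0, "turn": 0}, {"tx": 0, "ty": 0, "tz": 0, "turn": 0}, {"tx": 0, "ty": 0, "tz": 0, "turn": 0}, {"tx": 0, "ty": 0, "tz": 0, "turn": 0}, {"tx": 0, "ty": 0, "tz": 0, "turn": 0}, {"tx": 0, "ty": 0, "tz": 0, "turn": 0}]' --gripper 0

```text
time_s: 35.05
position: [0.6491, -0.0429, 0.1049]
tcp_rot: [[1.0, -0.0, 0.0], [-0.0, -1.0, 0.0], [0.0, -0.0, -1.0]]
force: [0.6, -0.6, -0.3]
opening: 0.517
```

>>> play_rows --series '[{"tx": 0, "ty": 0, "tz": 0, "turn": 0}, {"tx": 0, "ty": 0, "tz": 0, "turn": 0}, {"tx": 0, "ty": 0, "tz": 0, "turn": 0}, {"tx": 0, "ty": 0, "tz": 0, "turn": 0}, {"tx": 0, "ty": 0, "tz": 0, "turn": 0}, {"tx": 0, "ty": 0, "tz": 0, "turn": 0}]' --gripper 0.9

```text
time_s: 35.65
position: [0.649, -0.043, 0.105]
tcp_rot: [[1.0, -0.0, -0.0], [-0.0, -1.0, 0.0], [-0.0, -0.0, -1.0]]
force: [-0.0, 1.1, -0.1]
opening: 0.888
```

>>> play_rows --series '[{"tx": 0, "ty": 0, "tz": 0, "turn": 0.1365}, {"tx": 0, "ty": 0, "tz": 0, "turn": 0.1365}, {"tx": 0, "ty": 0, "tz": 0, "turn": 0.1365}, {"tx": 0, "ty": 0, "tz": 0, "turn": 0.1365}, {"tx": 0, "ty": 0, "tz": 0, "turn": 0.1365}, {"tx": 0, "ty": 0, "tz": 0, "turn": 0.1365}, {"tx": 0, "ty": 0, "tz": 0, "turn": 0.1365}, {"tx": 0, "ty": 0, "tz": 0, "turn": 0.1365}, {"tx": 0, "ty": 0, "tz": 0, "turn": 0.1365}, {"tx": 0, "ty": 0, "tz": 0, "turn": 0.1365}]'

```text
time_s: 36.65
position: [0.6491, -0.043, 0.105]
tcp_rot: [[0.135, 0.991, 0.0], [0.991, -0.135, 0.0], [0.0, 0.0, -1.0]]
force: [0.8, -0.1, -0.4]
opening: 0.901
```

>>> play_rows --series '[{"tx": 0, "ty": 0, "tz": 0, "turn": 0.135}, {"tx": 0, "ty": 0, "tz": 0, "turn": 0}, {"tx": 0, "ty": 0, "tz": 0, "turn": 0}, {"tx": 0, "ty": 0, "tz": 0, "turn": 0}]'

```text
time_s: 37.05
position: [0.649, -0.0429, 0.105]
tcp_rot: [[0.002, 1.0, -0.0], [1.0, -0.002, 0.0], [0.0, -0.0, -1.0]]
force: [0.1, 0.3, 0.1]
opening: 0.898
```

>>> play_rows --series '[{"tx": 0, "ty": 0, "tz": 0, "turn": 0}, {"tx": 0, "ty": 0, "tz": 0, "turn": 0}, {"tx": 0, "ty": 0, "tz": 0, "turn": 0}, {"tx": 0, "ty": 0, "tz": 0, "turn": 0}, {"tx": 0, "ty": 0, "tz": 0, "turn": 0}, {"tx": 0, "ty": 0, "tz": 0, "turn": 0}, {"tx": 0, "ty": 0, "tz": 0, "turn": 0}]' --gripper 0

```text
time_s: 37.75
position: [0.649, -0.043, 0.1049]
tcp_rot: [[0.0, 1.0, -0.0], [1.0, -0.0, -0.0], [-0.0, -0.0, -1.0]]
force: [-0.0, -0.9, -0.7]
opening: 0.516
```

>>> play_rows --series '[{"tx": 0, "ty": 0, "tz": 0.01, "turn": 0}, {"tx": 0, "ty": 0, "tz": 0.03, "turn": 0}, {"tx": 0, "ty": 0, "tz": 0.05, "turn": 0}, {"tx": 0, "ty": 0, "tz": 0.05, "turn": 0}, {"tx": 0, "ty": 0, "tz": 0.025, "turn": 0}, {"tx": 0, "ty": 0, "tz": 0.01, "turn": 0}, {"tx": 0, "ty": 0, "tz": 0, "turn": 0}]'

```text
time_s: 38.45
position: [0.6493, -0.043, 0.2463]
tcp_rot: [[0.0, 1.0, 0.002], [1.0, -0.0, -0.001], [-0.001, 0.002, -1.0]]
force: [-0.6, 0.1, -0.8]
opening: 0.518
```

>>> play_rows --series '[{"tx": -0.02, "ty": -0.004, "tz": 0, "turn": 0}, {"tx": -0.04, "ty": -0.002, "tz": 0, "turn": 0}, {"tx": -0.05, "ty": -0.002, "tz": 0, "turn": 0}, {"tx": -0.05, "ty": -0.002, "tz": 0, "turn": 0}, {"tx": -0.05, "ty": -0.002, "tz": 0, "turn": 0}, {"tx": -0.04, "ty": -0.002, "tz": 0, "turn": 0}, {"tx": -0.0175, "ty": 0, "tz": 0, "turn": 0}, {"tx": -0.005, "ty": 0, "tz": 0, "turn": 0}, {"tx": 0, "ty": 0, "tz": 0, "turn": 0}, {"tx": 0, "ty": 0, "tz": 0, "turn": 0}]'

```text
time_s: 39.45
position: [0.4322, -0.0544, 0.2447]
tcp_rot: [[0.0, 1.0, 0.001], [1.0, -0.0, -0.0], [-0.0, 0.001, -1.0]]
force: [0.5, 0.3, -1.7]
opening: 0.517
```

>>> play_rows --series '[{"tx": 0, "ty": 0, "tz": -0.02, "turn": 0}, {"tx": 0, "ty": 0, "tz": -0.02, "turn": 0}, {"tx": 0, "ty": 0, "tz": -0.01, "turn": 0}, {"tx": 0, "ty": 0, "tz": 0, "turn": 0}, {"tx": 0, "ty": 0, "tz": 0, "turn": 0}, {"tx": 0, "ty": 0, "tz": 0, "turn": 0}]'

```text
time_s: 40.05
position: [0.4317, -0.0543, 0.2054]
tcp_rot: [[0.0, 1.0, 0.001], [1.0, -0.0, -0.001], [-0.001, 0.001, -1.0]]
force: [0.4, -0.5, -0.9]
opening: 0.516
```

Run:
```python
from h import *
s=bot.read_state();print(s['time_s'],s['position'],s['opening'],s['tcp_rot'][:,0])
p=vision.capture('wrist');cv2.imwrite('pics/w11.png',p['pixels'])
p=vision.capture('scene');cv2.imwrite('pics/s11.png',cv2.resize(p['pixels'][100:300,250:500],None,fx=3,fy=3))
```

```text
40.05 [ 0.43167056 -0.0543287   0.20540976] 0.5161975611074218 [ 6.84913871e-05  9.99999863e-01 -5.18772864e-04]
```

View pics/w11.png

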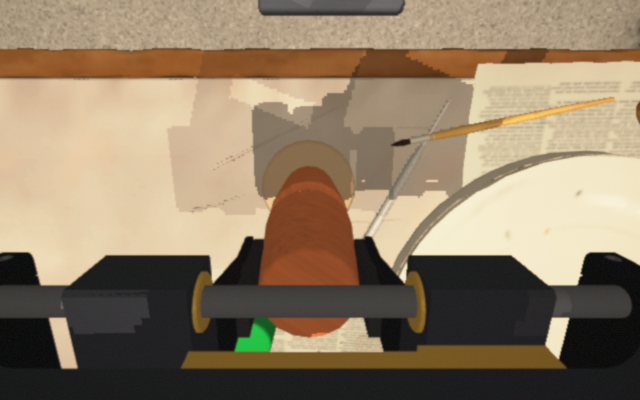

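View pics/s11.png

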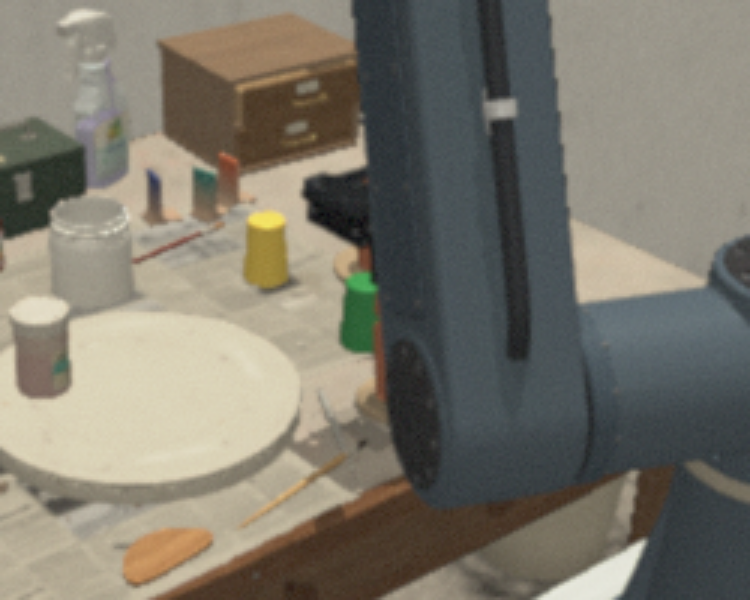

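The held cup sits over the lower one at column 308. Lowering slowly.

>>> play_rows --series '[{"tx": 0, "ty": 0, "tz": -0.01, "turn": 0}, {"tx": 0, "ty": 0, "tz": -0.006, "turn": 0}, {"tx": 0, "ty": 0, "tz": -0.004, "turn": 0}, {"tx": 0, "ty": 0, "tz": 0, "turn": 0}, {"tx": 0, "ty": 0, "tz": 0, "turn": 0}, {"tx": 0, "ty": 0, "tz": 0, "turn": 0}, {"tx": 0, "ty": 0, "tz": 0, "turn": 0}]'

```text
time_s: 40.85
position: [0.4311, -0.0542, 0.1891]
tcp_rot: [[0.0, 1.0, 0.0], [1.0, -0.0, -0.0], [-0.0, 0.0, -1.0]]
force: [1.2, -1.0, -0.9]
opening: 0.516
```

>>> play_rows --series '[{"tx": 0, "ty": 0, "tz": -0.001, "turn": 0}, {"tx": 0, "ty": 0, "tz": -0.001, "turn": 0}, {"tx": 0, "ty": 0, "tz": 0, "turn": 0}, {"tx": 0, "ty": 0, "tz": 0, "turn": 0}]'

```text
time_s: 41.25
position: [0.431, -0.0541, 0.1874]
tcp_rot: [[0.0, 1.0, -0.0], [1.0, -0.0, 0.0], [0.0, -0.0, -1.0]]
force: [0.0, 0.3, -1.0]
opening: 0.519
```

>>> play_rows --series '[{"tx": 0, "ty": 0, "tz": -0.001, "turn": 0}, {"tx": 0, "ty": 0, "tz": 0, "turn": 0}, {"tx": 0, "ty": 0, "tz": 0, "turn": 0}]'

```text
time_s: 41.55
position: [0.4311, -0.0542, 0.1868]
tcp_rot: [[0.0, 1.0, 0.0], [1.0, -0.0, -0.0], [-0.0, 0.0, -1.0]]
force: [-0.6, 0.9, 2.5]
opening: 0.518
```

Contact. Press very slightly, release, rise.

>>> play_rows --series '[{"tx": 0, "ty": 0, "tz": -0.0004, "turn": 0}, {"tx": 0, "ty": 0, "tz": 0, "turn": 0}, {"tx": 0, "ty": 0, "tz": 0, "turn": 0}]'

```text
time_s: 41.85
position: [0.4312, -0.0542, 0.1868]
tcp_rot: [[0.0, 1.0, 0.001], [1.0, -0.0, -0.0], [-0.0, 0.001, -1.0]]
force: [-1.6, 0.1, 6.3]
opening: 0.516
```

>>> play_rows --series '[{"tx": 0, "ty": 0, "tz": 0, "turn": 0}, {"tx": 0, "ty": 0, "tz": 0, "turn": 0}, {"tx": 0, "ty": 0, "tz": 0, "turn": 0}, {"tx": 0, "ty": 0, "tz": 0, "turn": 0}, {"tx": 0, "ty": 0, "tz": 0, "turn": 0}, {"tx": 0, "ty": 0, "tz": 0, "turn": 0}, {"tx": 0, "ty": 0, "tz": 0, "turn": 0}]' --gripper 1

```text
time_s: 42.55
position: [0.4311, -0.0541, 0.1862]
tcp_rot: [[0.0, 1.0, -0.0], [1.0, -0.0, 0.0], [0.0, -0.0, -1.0]]
force: [0.4, 0.5, 0.1]
opening: 0.984
```

>>> play_rows --series '[{"tx": 0, "ty": 0, "tz": 0.01, "turn": 0}, {"tx": 0, "ty": 0, "tz": 0.03, "turn": 0}, {"tx": 0, "ty": 0, "tz": 0.05, "turn": 0}, {"tx": 0, "ty": 0, "tz": 0.05, "turn": 0}, {"tx": 0, "ty": 0, "tz": 0.02, "turn": 0}, {"tx": 0, "ty": 0, "tz": 0, "turn": 0}]'

```text
time_s: 43.15
position: [0.4323, -0.0546, 0.3172]
tcp_rot: [[0.0, 1.0, 0.007], [1.0, -0.0, -0.003], [-0.003, 0.007, -1.0]]
force: [-0.6, -0.8, -0.5]
opening: 1.0
```

>>> play_rows --series '[{"tx": 0.02, "ty": 0.05, "tz": 0, "turn": 0}, {"tx": 0.02, "ty": 0.05, "tz": 0, "turn": 0}, {"tx": 0.02, "ty": 0.05, "tz": 0, "turn": 0}, {"tx": 0.02, "ty": 0.05, "tz": 0, "turn": 0}, {"tx": 0.02, "ty": 0.05, "tz": 0, "turn": 0}, {"tx": 0.02, "ty": 0.05, "tz": 0, "turn": 0}, {"tx": 0, "ty": 0.05, "tz": 0, "turn": 0}, {"tx": 0, "ty": 0.05, "tz": 0, "turn": 0}, {"tx": 0, "ty": 0, "tz": 0, "turn": 0}, {"tx": 0, "ty": 0, "tz": 0, "turn": 0}]'

```text
time_s: 44.15
position: [0.526, 0.2663, 0.3125]
tcp_rot: [[-0.002, 1.0, -0.003], [1.0, 0.002, -0.002], [-0.002, -0.003, -1.0]]
force: [0.1, -1.3, -0.2]
opening: 1.004
```

Run:
```python
from h import *
s=bot.read_state();print(s['time_s'],s['position'],s['qvel'])
for n in ('scene','top'):
    p=vision.capture(n);cv2.imwrite(f'pics/{n}12.png',cv2.resize(p['pixels'][100:300,220:486],None,fx=3,fy=3))
    for nm,xy,sp in (('wide',(.6473,-.2225),[(.01,.056,.0255,.033),(.066,.056,.033,.0255)]),('narrow',(.431,-.0542),[(.01,.072,.021,.026),(.082,.072,.026,.021)])):
        m=comp(clay(p),proj(p,np.array([[*xy,sp[1][0]+.02]]))[0],6)
        if m is None: print(n,nm,None);continue
        pr=np.zeros(m.shape,np.uint8)
        for q in sp: cv2.fillConvexPoly(pr,cv2.convexHull(np.round(proj(p,frust(*xy,*q))).astype(np.int32)),1)
        print(n,nm,'IoU vs ideal stack',(m&(pr>0)).sum()/(m|(pr>0)).sum())
    for nm in ('lidded_jar','black_lid_pot'):
        for d in nets.masks_of(p,nm)[:1]: print(nm,fit(p,d['region'],S[nm],ray(p,np.array(d['at'])*[640,400],.03)))
```

```text
44.15 [0.52602849 0.26626348 0.31251263] [-2.20961926 -0.83984491  0.69876211 -0.21006113  0.08923236 -0.02036913]
scene wide IoU vs ideal stack 0.3916133617626155
scene narrow IoU vs ideal stack 0.5598845598845599
lidded_jar (array([0.60769699, 0.23135412]), np.float64(0.17798423423423423))
black_lid_pot (array([0.45931818, 0.39357439]), np.float64(0.09645305907172996))
top wide IoU vs ideal stack 0.825938566552901
top narrow IoU vs ideal stack 0.8411764705882353
lidded_jar (array([0.60138692, 0.23284734]), np.float64(0.965390625))
black_lid_pot (array([0.45917023, 0.39428129]), np.float64(0.12042557565789473))
```

View pics/scene12.png

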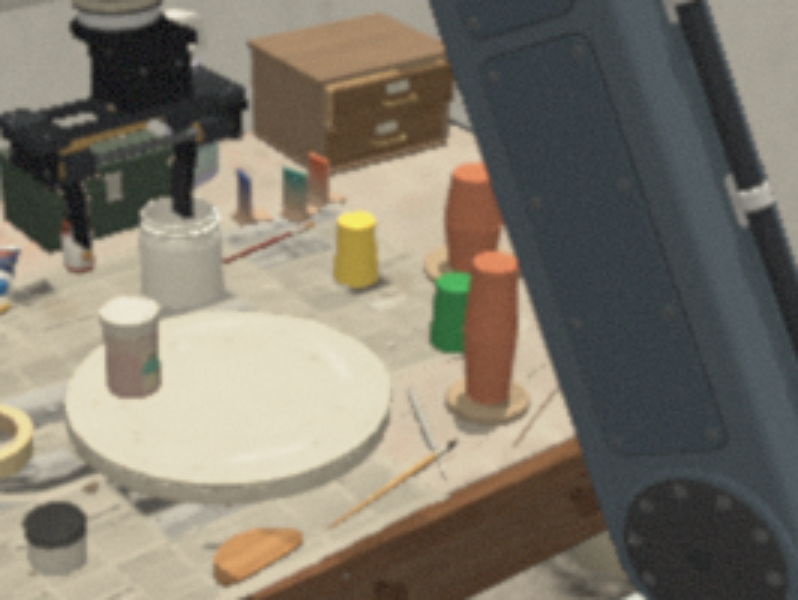

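View pics/top12.png

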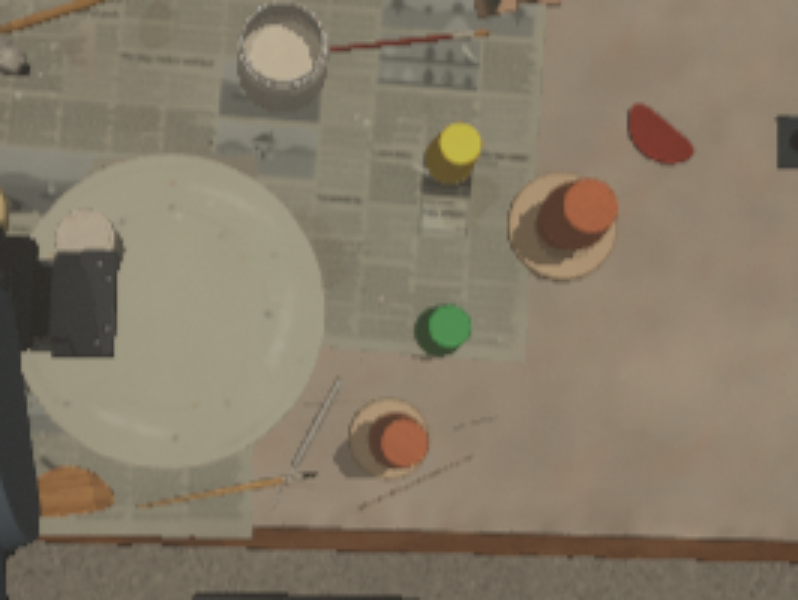

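Both pairs look seated. The low scene IoUs come from the two stacks overlapping in that view and the arm hiding part of them, so I'll do one outline overlay as the final fit check.

Run:
```python
from h import *
out=[]
for n in ('scene','top'):
    p=vision.capture(n)
    for (xy,sp) in (((.6473,-.2225),[(.01,.056,.0255,.033),(.066,.056,.033,.0255)]),((.431,-.0542),[(.01,.072,.021,.026),(.082,.072,.026,.021)])):
        c=proj(p,np.array([[*xy,.07]]))[0];o=np.round(c).astype(int)-30
        im=cv2.resize(p['pixels'][o[1]:o[1]+60,o[0]:o[0]+60],(280,280),interpolation=cv2.INTER_CUBIC);k=280/60
        for q in sp: cv2.polylines(im,[cv2.convexHull(np.round((proj(p,frust(*xy,*q))-o+.5)*k).astype(np.int32))],True,(255,255,0),1)
        out.append(im)
cv2.imwrite('pics/ov.png',np.vstack([np.hstack(out[:2]),np.hstack(out[2:])]))
```

```text
(no output)
```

View pics/ov.png

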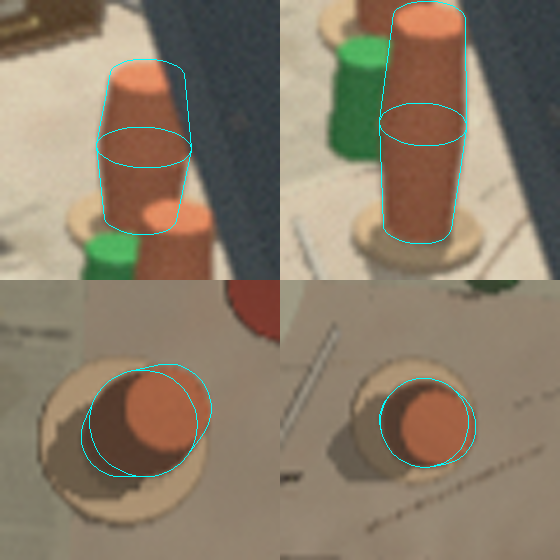

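The outlines match both stacks to within about 1–2 px (2–4 mm). There is no step at the rims and no lean.

```bash
python3 -c "
from rig import bot
print(bot.hand_in(), bot.read_state()['time_s'])"
```

```text
the job is handed in; nothing more can be done
the job is handed in; nothing more can be done
```

I stacked both pairs of clay cups rim to rim and handed the job in at about 44 s of the 120 s allowed. The wide pair is on the large disc and the narrow pair on the small one. I squeezed each cup in two directions, so each pair was centred on the same tool position.

**Last checks:**
- **Stacks:** Outlines drawn over the scene and top pictures matched both stacks to about 1–2 px (2–4 mm), with no visible step at the rims and no lean. The gripper was open and clear of everything.
- **Forces:** The highest contact force I read was about 6 N.
- **Bystanders:** The black-lid pot measured within 1–2 mm of where it started, as did the lidded jar in the scene view. The yellow and green look-alikes look untouched in the pictures; I didn't measure them again.

**Checks that disagreed:**
- **Overlap score:** In the scene view it was low (0.39 wide, 0.56 narrow). The two stacks overlap there and the arm hides part of them. In the top view it was 0.83 and 0.84.
- **Jar fit:** From the top view the final fit was unusable because the gripper covered the jar.
- **First moves:** My first two move calls were refused because some rows lacked a value; nothing moved.

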